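# Change over the lever-feed tape dispenser

## Robot

A 6-joint arm with a two-finger parallel gripper is mounted at the origin on a cart in front of the work surface, level with it; the furniture and walls round the work are solid. World frame = base frame: x ahead of the robot, y to its left, z up, the work surface at z = 0. Lengths are in m, angles in rad, forces in N, time in s.
With the tool pointing down it reaches from about 0.375 to 0.9 m from the base axis. Payload 3.1 kg.
Tool frame: the origin (TCP) lies midway between the tips of the shut fingers; the grasp point (between the pads) lies 19 mm behind it; x points along the fingers, y is the direction in which the jaws open and shut, and the axes are right-handed (so a half turn about x gives the same grasp; the last joint's range is limited). The gripper opens to 85 mm and grips with 20 to 120 N. Pads are 22 mm wide; open, the fingers measure 114 mm over their backs; the gripper's body (76 mm by 85 mm) begins 54 mm behind the grasp point. The pads swing forward as they close: fully open they stand 13 mm farther back than shut.
Start: joints at [0.956, 0.527, 1.433, -0, 1.181, -0.178], TCP at [0.264, 0.566, 0.231] pointing down, gripper open.
Joint ranges: [-3.08, 3.08], [-0.75, 2.2], [0.22, 2.44], [-1.43, 4.57], [0, 2.65], [-2.85, 2.85]. Speed limits (rad/s): [2.79, 2.79, 3.14, 3.14, 3.14, 3.14].

## Interface

Orientations are given as a unit quaternion [x, y, z, w].
In Python, from station import manip gives the robot as it stands.
- The arm moves only by the tool carry_out, never from a script. Its argument "commands" is a list that holds one entry, the list of rows, each a list of 7 numbers: the shift along the tool's x, y, z in units of 25 mm (1.0 is 25 mm), then the turn, a rotation vector about the tool's x, y, z in units of 5 degrees (1.0 is 5 degrees), then the finger opening in mm, from 0 to 85.4. A call has exactly 5 rows; each row is the pose to reach, as a shift and turn from the pose commanded when the call began, along the tool's axes at that moment; what a row does not reach only later rows make up. A row lasts 1/10 s, in which the tool goes at most 50 mm and 8.59 degrees, less where a joint would pass 70% of its speed; a pose out of reach is approached as far as the arm can. A call with a gripper value outside its range is refused whole. The fingers move at their own pace and stop on an object; "force" is the grip in N (left out, the last holds). Time passes only in rows, so rows that repeat a pose let the fingers close, or fill a call up. It gives the time, the measured TCP pose, the force and the opening at its end, in the units of the state.
- manip.sense(): the state, without advancing time (a new reading comes with each control period).
- manip.snapshot(name): name is "side" or "top"; returns a dict with "image" (480x640x3 uint8, red, green, blue), "fx", "fy", "cx", "cy" (pixels), "rvec" (rotation vector, rad) and "tvec" (3), from world to camera coordinates, as OpenCV has them. Camera axes: x right, y down, z forward; pixel columns grow to the right and rows downward; lengths in m; the calibration is good to about 2 mm. A picture is of the moment at which its call begins. There is no depth.
- manip.sign_off(): hands the job in, once; it reports no verdict.
The state is a dict: "t": time; "q": joint angles; "qd": joint speeds; "tau": joint torques, N m; "tcp_pos": TCP position; "tool_rot": TCP orientation; "force": force on the tool from outside, world axes, zero at the start; "ft_torque": the same for the moment, N m; "finger_gap": opening from 0.0 (shut) to 1.0 (fully open).
Only numpy, scipy, OpenCV 4.12 (cv2) and the standard library are available. Lean on these libraries where they do the work, as an engineer would, in place of code of your own. Each camera call takes 0.05 s, during which the arm holds its last target.

## Task

Change the tape dispenser over from black to coloured tape: stand every black roll that is still in it in a free slot of the wooden rack and every coloured roll from the rack in a bay of its own in the dispenser. Then thread the shaft from the keeper side through the walls and all the rolls until its collar is home against the cheek, push the yellow keeper tab fully down to lock it, and last try the feed: swing the red lever down to its stop and let it spring back. Leave the stapler and the red parts bin alone.

Things in the scene. Friction and masses are not known exactly. Their poses are not given: they have to be found in the camera images.
- dispenser: Grey bench tape dispenser, fixed, placed anew each time; base 140 x 190 mm. Origin: centre of its underside below the shaft axis (own x = 0, z = 60 mm). Own +y: along the axis to the side where the shaft goes in; lever at -y; +x: to its rear. Walls with 20 mm holes on the axis: cheeks at y = +-(74.5 to 84.5), top z = 75 mm; dividers 19 mm thick at y = +-28, top z = 72 mm.
- bay_a (a point): Centre of the bay nearest the shaft's entry side (dispenser x = 0, y = 56, z = 60 mm): the centre of a roll standing there. Bays are 37 mm wide and open above; two cradle rods at x = +-28 mm hold a roll on edge with its centre on the shaft axis. In front of the bays (x = -82 to -41 mm) a rubber roller and cutter, top z = 57 mm. Axes as the dispenser's.
- bay_b (a point): The same for the middle bay (y = 0).
- bay_c (a point): The same for the bay nearest the lever (y = -56 mm).
- axis_mouth (a point): Mouth of the first hole: point on the shaft axis in the outer face of the +y cheek (dispenser x = 0, y = 84.5, z = 60 mm). Axes as the dispenser's. Outside it stand two keeper guides, at x = +-(20 to 27) mm, out to y = 103 mm, top z = 86 mm.
- roll_blue: Blue tape roll on a cardboard core, 84 mm diameter, 30 mm wide, bore 26 mm, 120 g. Origin at its centre; own y is its axis. It stands on edge (axis level) in a slot of the rack; grip it from above across its two flat sides, near the top. May be absent.
- roll_green: Green tape roll, the same. May be absent.
- roll_orange: Orange tape roll, the same. May be absent.
- roll_black_1: Black part-used tape roll, 80 mm diameter, 30 mm wide, bore 26 mm, 120 g, at the start on edge in a bay of the dispenser. Origin at its centre, own y its axis. Standing in a bay or a rack slot its centre is 57.5 mm above the bench. Grip it from above across its flat sides, near the top. May be absent.
- roll_black_2: Another black roll, the same. May be absent.
- roll_black_3: Another black roll, the same. May be absent.
- rack: Wooden roll rack, 96 x 216 mm, fixed, placed anew each time. Origin: centre of its underside. Three slots 37 mm wide at own y = 66, 0 and -66 mm between blocks (top z = 56 mm); rolls stand on edge in them, one to a slot, centres at own x = 0, z = 60 mm (black rolls 57.5 mm), axes along own y. At the start all three slots may be full.
- shaft: Shaft, 271 mm long, 280 g, lying level on the bench. Origin: middle of its dark square handle (26 x 26 x 70 mm, along own y) on the shaft's axis, 13 mm above the bench. Nose to own -y: neck 12 mm thick (y = -35 to -49 mm), collar 25 mm (to y = -55), rod 16 mm with a cone nose 18 mm long. Balances 20 to 25 mm from the origin towards the nose. Grip the handle from above across own x.
- shaft_collar (a point): Point on the shaft's axis in the collar's face that comes against the cheek (shaft y = -55 mm). When home it is at axis_mouth, with the shaft's own y along the dispenser's own y (nose to the lever side).
- shaft_tip (a point): Point of the cone nose (shaft y = -236 mm), 6 mm wide there.
- keeper (a joint): Keeper, a forked plate that slides straight down outside the +y cheek (dispenser y = 93.5 to 98.5 mm), in m: 0 raised (its prongs end 19 mm above the shaft axis), 0.026 fully down, the fork over the shaft's neck. It goes down only when the shaft is home, and stays where it is left; friction 3 N.
- keeper_tab (a point): Centre of the top face of the keeper's yellow press tab (40 x 20 mm, dispenser x = 0, y = 96 mm); 110 mm above the bench when raised, 84 mm when down.
- feed_lever (a joint): Sprung feed lever on the -y side of the dispenser, rad: 0 at rest (up), 0.87 at its stop (down). It swings about an axis parallel to the dispenser's y, through dispenser x = 25, z = 50 mm, and springs back up when released; 2 N at the bar to start it, 5 N at the stop.
- lever_bar (a point): Middle of the lever's red grip bar, 22 mm thick and 48 mm long along the dispenser's y, 115 mm from the pivot. At rest it is 131 mm above the bench (dispenser x = -56, y = -130 mm), at the stop 40 mm (x = -90 mm). Press it from above.
- stapler: Desk stapler with an orange-red top, 34 x 153 x 46 mm, loose. Origin: centre of its underside. To be left alone.
- parts_bin_a: Orange-red open parts bin, 116 x 159 x 60 mm, loose. Origin: centre of its underside. To be left alone.
There are look-alikes about, which are no part of the job. Of the things that look like the roll_green, the smaller one is meant. What is shaped like the roll_black_2 but pink is not meant.

How it is judged:
By the outcome, as a careful person would: the job done as asked, in the order asked, and still so for the second after the job is handed in, with the robot touching nothing.
Of roll_black_1, roll_black_2, roll_black_3 only 1 to 2 are there at a start; the rules pass over those that are not, and their reading is None.
Of roll_blue, roll_green, roll_orange only 2 to 3 are there at a start; the rules pass over those that are not, and their reading is None.
At some moment in a run one of shaft may be knocked a few centimetres aside while the robot is not near it.
It also fails if it takes over 208 s, if anything falls off the work surface, if the arm or the gripper's body presses on something with over 40 N, if the wrist force passes 120 N, or if a joint passes its speed limit or range.

## Working session

There is one attempt and no reset: what is moved stays moved. The work goes in short steps, Python scripts to look and compute and a tool call to move; the robot and the scene stay as the last step left them, time stands still between calls to the robot, and variables do not carry over. Pictures are saved under pics/ and viewed, and the job is handed in when it is done.

Besides the shell and the picture viewer there is one more tool, called as name(argument=value, ...), one argument or row to a line, values as JSON. carry_out: Moves the arm, as the interface text tells. Its arguments: {"type":"object","properties":{"commands":{"type":"array"},"force":{"type":"number"}},"required":["commands"]}

```bash
ls -la; mkdir -p pics; cat > h.py <<'E'
import numpy as np, cv2
from station import manip
from scipy.spatial.transform import Rotation as R
def snap(name,fn):
    s=manip.snapshot(name); np.savez('pics/'+fn+'.npz',**s); cv2.imwrite('pics/'+fn+'.png',s['image'][:,:,::-1]); return s
def load(fn): return np.load('pics/'+fn+'.npz')
def ray(s,u,v):
    Rm=cv2.Rodrigues(s['rvec'])[0]; c=-Rm.T@s['tvec'].ravel()
    d=Rm.T@np.array([(u-s['cx'])/s['fx'],(v-s['cy'])/s['fy'],1]); return c,d/np.linalg.norm(d)
def atz(s,u,v,z):
    c,d=ray(s,u,v); return c+d*(z-c[2])/d[2]
def proj(s,p):
    p=np.atleast_2d(np.array(p,float)); k=np.array([[s['fx'],0,s['cx']],[0,s['fy'],s['cy']],[0,0,1]],float)
    return cv2.projectPoints(p,s['rvec'].astype(float),s['tvec'].astype(float),k,None)[0].reshape(-1,2)
def crop(fn,x0,y0,x1,y1,k,out):
    im=cv2.imread('pics/'+fn+'.png')[y0:y1,x0:x1]; cv2.imwrite('pics/'+out+'.png',cv2.resize(im,None,fx=k,fy=k,interpolation=cv2.INTER_CUBIC))
E
python3 - <<'E'
from h import *
np.set_printoptions(precision=4,suppress=True)
for n in('top','side'):
    s=snap(n,n+'0'); c,d=ray(s,320,240); print(n,s['fx'],c,d)
print(manip.sense())
E
```

```text
total 12
drwxr-xr-x  3 agent agent 4096 Dec  6 06:10 .
drwxr-xr-x 23 root  root  4096 Dec  6 06:10 ..
drwxr-xr-x  2 agent agent 4096 Dec  6 06:10 pics
top 572.1215262362712 [0.3425 0.0041 1.5641] [ 0.1505 -0.0208 -0.9884]
side 534.9383632250064 [-0.0881 -1.0626  0.7674] [ 0.444   0.7486 -0.4924]
{'t': 0.1, 'q': array([ 0.9555,  0.5284,  1.4338,  0.    ,  1.1814, -0.1785]), 'qd': array([ 0.0005, -0.0017, -0.0023,  0.0002, -0.0012, -0.0022]), 'tau': array([ -0.0008, -44.3307, -17.8585,  -0.0003,   0.0039,   0.    ]), 'tcp_pos': array([0.264 , 0.5658, 0.2304]), 'tool_rot': array([ 0.1526,  0.6906, -0.1538,  0.69  ]), 'force': array([-0.5271,  0.7206,  0.0861]), 'ft_torque': array([0.0007, 0.0399, 0.0423]), 'finger_gap': 1.000039433483369}
```

View pics/top0.png

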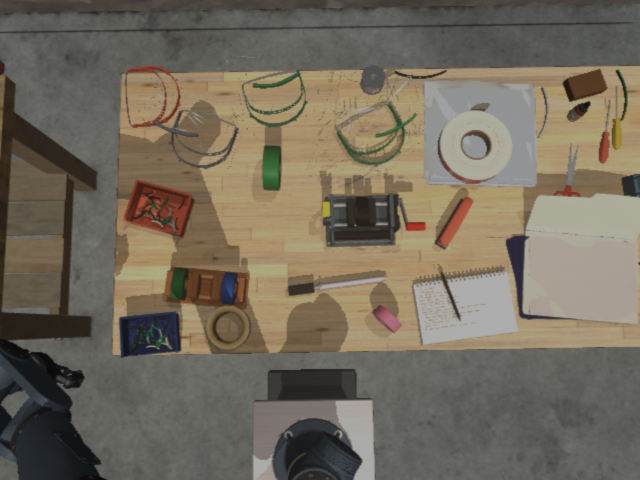

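View pics/side0.png

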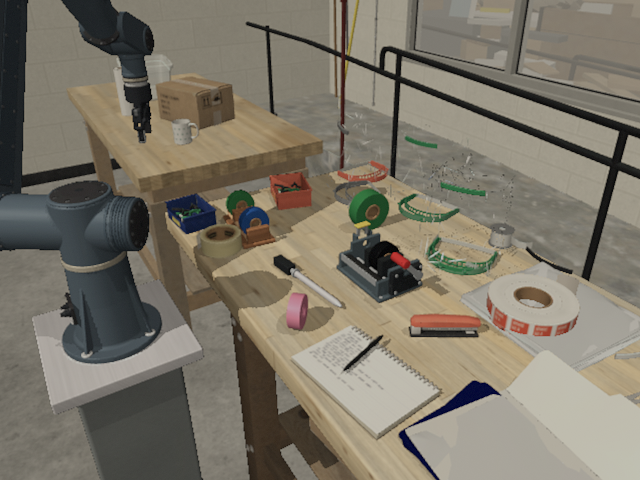

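```bash
python3 - <<'E'
from h import *
crop('top0',315,180,435,260,6,'c1')
crop('top0',155,255,255,315,7,'c2')
crop('top0',280,260,400,310,6,'c3')
crop('side0',320,210,440,310,6,'c4')
crop('side0',210,180,290,250,8,'c5')
E
```

```text
(no output)
```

View pics/c1.png

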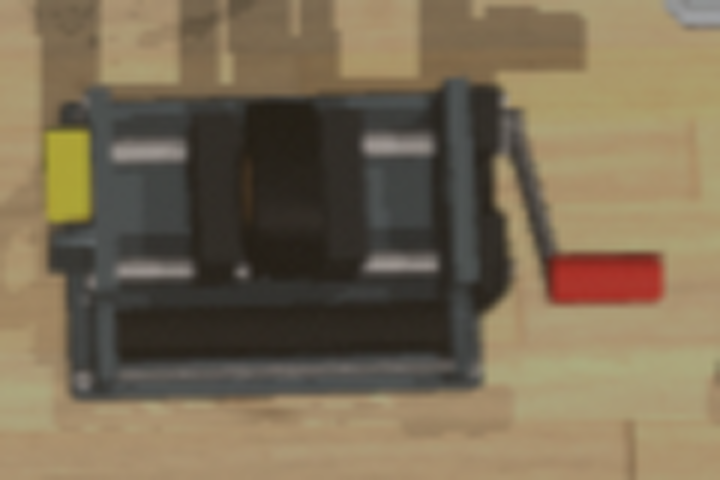

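View pics/c2.png

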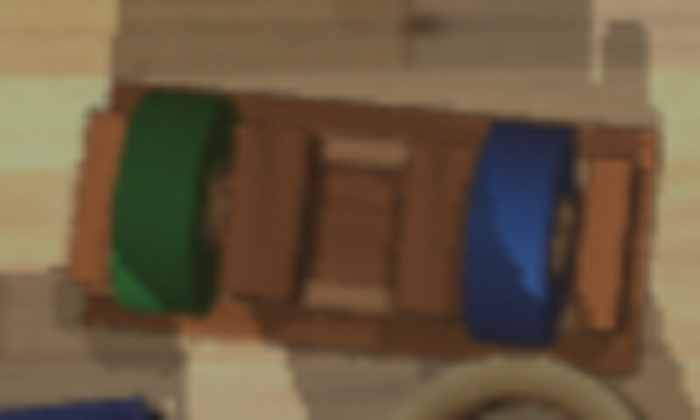

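View pics/c3.png

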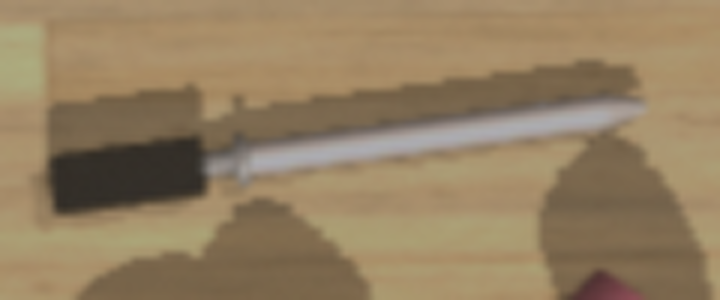

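View pics/c4.png

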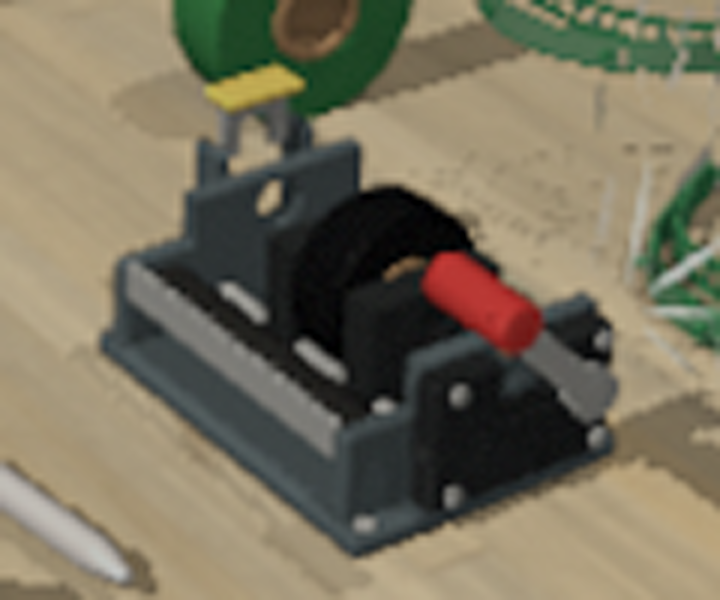

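View pics/c5.png

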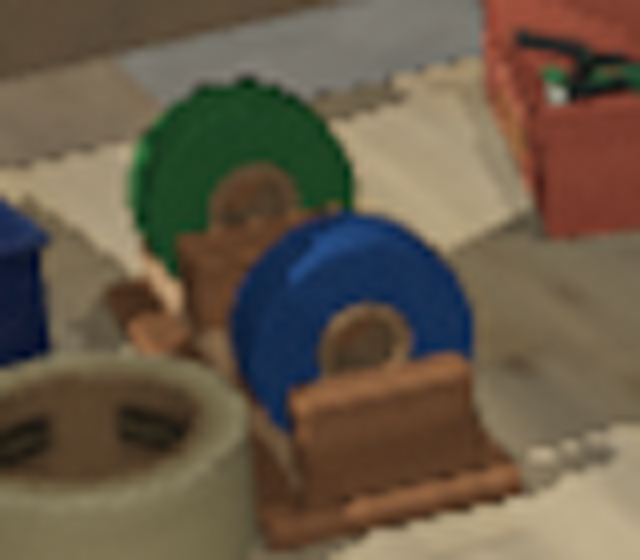

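```bash
cat > wf.py <<'E'
from h import *
from scipy.optimize import least_squares
def T(p,pose): # pose x,y,yaw
    p=np.atleast_2d(np.array(p,float))/1000; c,s=np.cos(pose[2]),np.sin(pose[2])
    return np.c_[pose[0]+c*p[:,0]-s*p[:,1],pose[1]+s*p[:,0]+c*p[:,1],p[:,2]]
def box(x0,x1,y0,y1,z0,z1):
    P=[(x,y,z) for x in(x0,x1) for y in(y0,y1) for z in(z0,z1)]
    return [(P[a],P[b]) for a in range(8) for b in range(a+1,8) if bin(a^b).count('1')==1]
def circ(c,r,ax,n=24):
    o=[]
    for i in range(n):
        a,b=2*np.pi*i/n,2*np.pi*(i+1)/n
        f=lambda t:(c[0]+r*np.cos(t),c[1],c[2]+r*np.sin(t))
        o.append((f(a),f(b)))
    return o
def roll(x,y,z,r): return circ((x,y-15,z),r,1)+circ((x,y+15,z),r,1)
DISP=box(-20,20,86,106,108,110)+[((-56,-154,131),(-56,-106,131))]+circ((0,84.5,60),10,1)+circ((0,74.5,60),10,1)+circ((0,-74.5,60),10,1)
for y in(74.5,84.5,-74.5,-84.5): DISP+=[((-30,y,75),(30,y,75))]
DISP+=box(-20,-27,84.5,103,40,86)+box(20,27,84.5,103,40,86)
for x in(28,-28): DISP+=[((x,37.5,28),(x,74,28)),((x,-37.5,28),(x,-74,28))]
RACK=box(-48,48,-108,108,0,8)
for y in(18.5,-18.5,47.5,-47.5,84.5,-84.5,): RACK+=[((-30,y,56),(30,y,56))]
SHAFT=[((0,-55,13),(0,-236,13)),((-8,-55,13),(-8,-218,13)),((8,-55,13),(8,-218,13)),((-12.5,-55,13),(12.5,-55,13))]+box(-13,13,-35,35,0,26)
def draw(fn,items,x0,y0,x1,y1,k,out):
    s=load(fn); im=cv2.resize(s['image'][y0:y1,x0:x1,::-1],None,fx=k,fy=k,interpolation=cv2.INTER_CUBIC)
    for segs,pose,col in items:
        for a,b in segs:
            q=proj(s,T([a,b],pose)); q=[(tuple(int(round(t)) for t in ((u-x0+.5)*k,(v-y0+.5)*k))) for u,v in q]
            cv2.line(im,q[0],q[1],col,1,cv2.LINE_AA)
    cv2.imwrite('pics/'+out+'.png',im)
def fit(obs,p0): # obs: (snap,pt3 mm,(u,v),w)
    def f(p): return np.concatenate([w*(proj(s,T(P,p))[0]-uv) for s,P,uv,w in obs])
    r=least_squares(f,p0); return r.x,f(r.x).reshape(-1,2)
E
python3 - <<'E'
from wf import *
np.set_printoptions(precision=4,suppress=True)
t=load('top0'); s=load('side0')
def cm(s,lo,hi,x0,y0,x1,y1):
    h=cv2.cvtColor(np.ascontiguousarray(s['image']),cv2.COLOR_RGB2HSV); m=cv2.inRange(h,lo,hi); k=np.zeros_like(m); k[y0:y1,x0:x1]=m[y0:y1,x0:x1]
    v,u=np.nonzero(k); return np.array([(u.min()+u.max())/2,(v.min()+v.max())/2]),np.array([u.mean(),v.mean()]),len(u),(u.min(),u.max(),v.min(),v.max())
Y=((22,120,80),(35,255,255)); Rd=((0,150,90),(6,255,255))
for n,S,b1,b2 in(('t',t,(315,195,335,225),(400,215,435,235)),('s',s,(345,215,380,240),(385,245,420,275))):
    print(n,cm(S,*Y,*b1),cm(S,*Rd,*b2))
g=lambda x,y:np.array([315+(x+.5)/6-.5,180+(y+.5)/6-.5])
obs=[(t,(0,96,110),g(69,176),1),(t,(-56,-130,131),g(607,278),1)]
p,r=fit(obs,[0.45,-0.05,0]); print(p,r)
so=[(s,(0,96,110),cm(s,*Y,345,215,380,240)[1],1),(s,(-56,-130,131),cm(s,*Rd,385,245,420,275)[1],1)]
p2,r2=fit(so,p);print(p2,r2)
p3,r3=fit(obs+so,p);print(p3,r3)
draw('top0',[(DISP,p3,(0,255,255)),(roll(0,0,57.5,40),p3,(0,255,0))],310,180,440,260,6,'d1')
draw('side0',[(DISP,p3,(0,255,255)),(roll(0,0,57.5,40),p3,(0,255,0))],320,210,440,310,6,'d2')
E
```

```text
t (array([325.5, 208.5]), array([325.528, 208.56 ]), 125, (np.int64(322), np.int64(329), np.int64(201), np.int64(216))) (array([415., 226.]), array([415.2791, 225.9767]), 129, (np.int64(406), np.int64(424), np.int64(223), np.int64(229)))
s (array([362.5, 224.5]), array([362.2821, 224.1282]), 78, (np.int64(355), np.int64(370), np.int64(221), np.int64(228))) (array([399.5, 260. ]), array([399.7742, 259.7581]), 186, (np.int64(390), np.int64(409), np.int64(252), np.int64(268)))
[ 0.6469 -0.1396  0.0176] [[-0.083  -0.0177]
 [ 0.0815  0.0154]]
[ 0.6454 -0.1416  0.0036] [[-0.1413 -0.8852]
 [ 0.1206  0.6549]]
[ 0.6465 -0.14    0.0106] [[ 0.0855 -0.1383]
 [ 0.1316  0.509 ]
 [-0.3548 -1.1629]
 [ 0.4857  0.1652]]
```

View pics/d1.png

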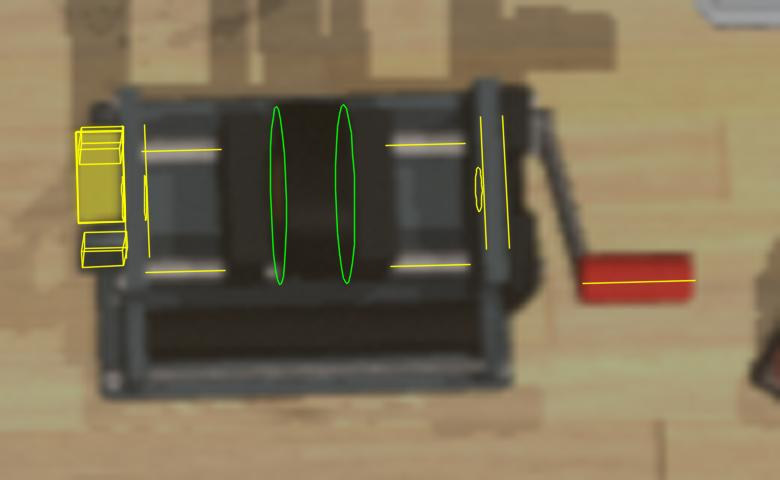

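View pics/d2.png

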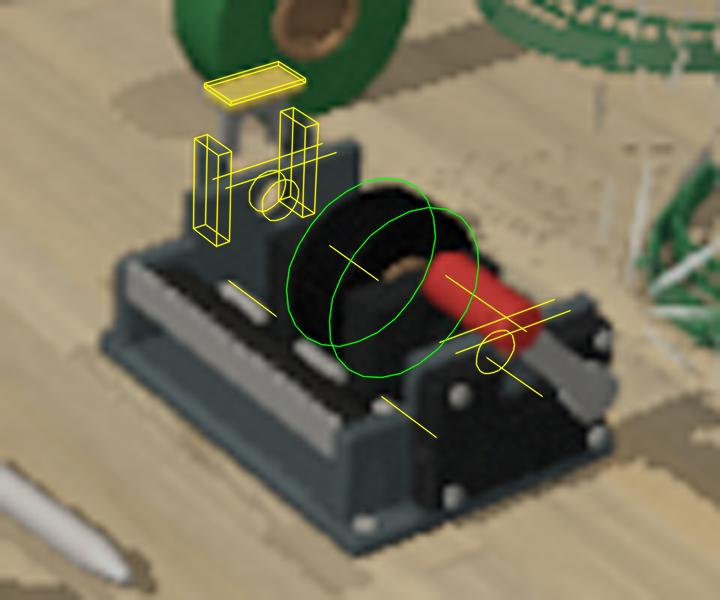

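```bash
cat > mv.py <<'E'
from h import *
np.set_printoptions(precision=4,suppress=True)
def tdown(phi): # tool y along angle phi (rad), tool x down
    x=np.array([0,0,-1.]); y=np.array([np.cos(phi),np.sin(phi),0]); return R.from_matrix(np.c_[x,y,np.cross(x,y)])
def phi():
    m=R.from_quat(manip.sense()['tool_rot']).as_matrix(); return np.arctan2(m[1,1],m[0,1])
def rel(pos,ph,base=None):
    """base=(pos,quat) commanded; default measured"""
    s=manip.sense(); p0,q0=(s['tcp_pos'],R.from_quat(s['tool_rot'])) if base is None else base
    d=q0.inv().apply(np.array(pos)-p0)/0.025; r=np.degrees((q0.inv()*tdown(ph)).as_rotvec())/5
    return d,r
def st():
    s=manip.sense(); print('t',round(s['t'],2),'tcp',s['tcp_pos'],'phi',np.degrees(phi()),'axis',R.from_quat(s['tool_rot']).as_matrix()[:,0],'gap',round(s['finger_gap']*85.4,1),'q',s['q'],'F',s['force'])
E
python3 - <<'E'
from mv import *
st(); print(rel([0.62,-0.14,0.25],np.radians(90)),rel([0.62,-0.14,0.25],np.radians(-90)))
E
```

```text
t 0.1 tcp [0.264  0.5658 0.2304] phi 64.97252114431008 axis [-0.0012 -0.0016 -1.    ] gap 85.4 q [ 0.9555  0.5284  1.4338  0.      1.1814 -0.1785] F [-0.5271  0.7206  0.0861]
(array([ -0.7551, -19.5582,  24.8465]), array([-5.0055, -0.0091,  0.0208])) (array([ -0.7551, -19.5582,  24.8465]), array([30.9945,  0.0286,  0.0124]))
```

carry_out(
  commands=[
    [[0,-1,1.25,-1,0,0,60],[0,-2,2.5,-2,0,0,60],[0,-3,3.75,-3,0,0,60],[0,-4,5,-4,0,0,60],[0,-5,6.25,-5,0,0,60]],
  ],
)

```text
t: 0.6
tcp_pos: [0.3532, 0.3854, 0.231]
tool_rot: [-0.001, 0.707, 0.001, 0.707]
force: [1.1, 0.1, -0.4]
finger_gap: 0.699
```

```bash
python3 - <<'E'
from mv import *
st(); print(rel([0.6466,-0.14,0.22],np.radians(90.7)))
E
```

```text
t 0.6 tcp [0.3532 0.3854 0.231 ] phi 90.20654153270786 axis [-0.0006 -0.0005 -1.    ] gap 59.7 q [ 0.615   0.3912  1.6871 -0.0001  1.064  -0.9593] F [ 1.1075  0.134  -0.4334]
(array([  0.4437, -21.0572,  11.659 ]), array([-0.0987, -0.0064,  0.0062]))
```

carry_out(
  commands=[
    [[0,-1.6,0.9,0,0,0,60],[0,-3.2,1.8,0,0,0,60],[0,-4.8,2.7,0,0,0,60],[0,-6.4,3.6,0,0,0,60],[0,-8,4.5,0,0,0,60]],
  ],
)

```text
t: 1.1
tcp_pos: [0.4658, 0.1852, 0.2311]
tool_rot: [0.0, 0.707, -0.0, 0.707]
force: [0.5, 0.3, 0.1]
finger_gap: 0.704
```

carry_out(
  commands=[
    [[0,-1.6,0.9,0,0,0,60],[0,-3.2,1.8,0,0,0,60],[0,-4.8,2.7,0,0,0,60],[0,-6.4,3.6,0,0,0,60],[0,-8,4.5,0,0,0,60]],
  ],
)

```text
t: 1.6
tcp_pos: [0.5782, -0.0149, 0.2309]
tool_rot: [0.0, 0.707, -0.0, 0.707]
force: [-0.3, -0.1, -0.1]
finger_gap: 0.702
```

carry_out(
  commands=[
    [[0,-1,0.9,0,0,0,60],[0,-2,1.5,0,0,0,60],[0,-3,1.9,0,0,0,60],[0,-4,1.9,0,0,0,60],[0,-4,1.9,0,0,0,60]],
  ],
)

```text
t: 2.1
tcp_pos: [0.6255, -0.1165, 0.2305]
tool_rot: [0.001, 0.707, -0.002, 0.707]
force: [0.5, -0.5, 0.6]
finger_gap: 0.7
```

```bash
python3 - <<'E'
from mv import *
t=snap('top','top1');s=snap('side','side1');st()
p=manip.sense()['tcp_pos']
for n,S in(('t',t),('s',s)): print(n,proj(S,[p,p+[0,.03,0.005],p-[0,.03,-.005]]))
u=proj(t,p)[0].astype(int);v=proj(s,p)[0].astype(int)
crop('top1',*(u-50),*(u+50),7,'e1');crop('side1',*(v-50),*(v+50),7,'e2'); print(u,v)
E
```

```text
t 2.2 tcp [ 0.6248 -0.1133  0.2306] phi 89.89653258813043 axis [-0.0015  0.0011 -1.    ] gap 60.1 q [-0.3553  0.5426  1.4057  0.0006  1.1952 -1.9245] F [-0.0162  0.8422 -0.136 ]
t [[356.9062 206.5153]
 [344.4259 206.2626]
 [369.7311 205.8873]]
s [[372.5574 192.2188]
 [365.4405 186.1015]
 [380.0691 194.7104]]
[356 206] [372 192]
```

View pics/e1.png

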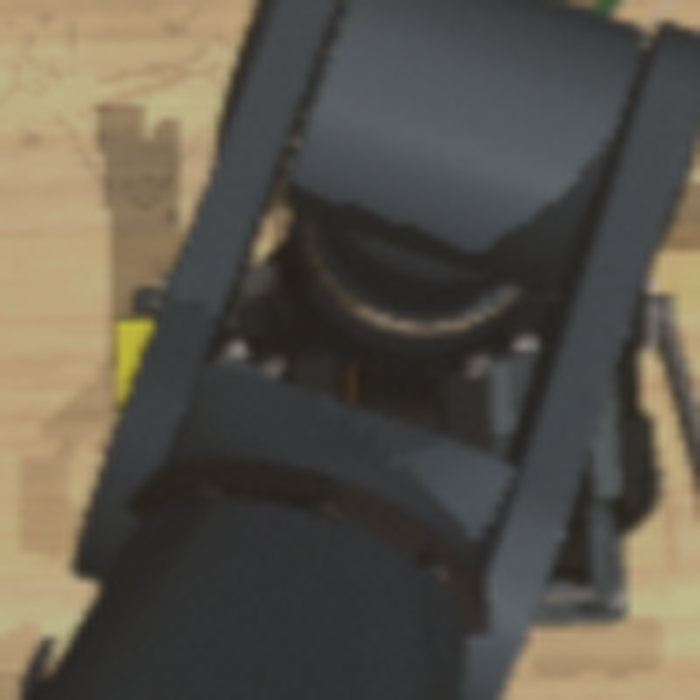

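View pics/e2.png

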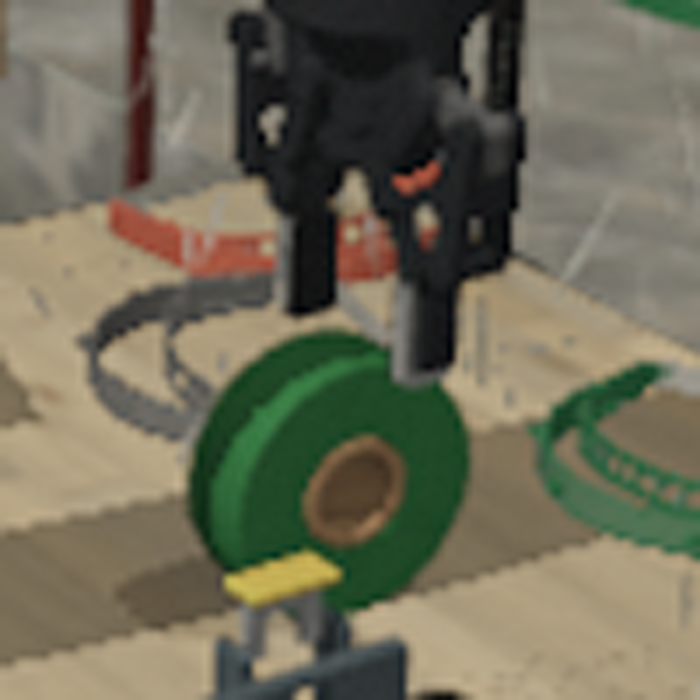

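```bash
python3 - <<'E'
from mv import *
t=load('top0')
g=lambda x,y:(315+(x+.5)/6-.5,180+(y+.5)/6-.5)
for n,x,y,z in [('Lcheek out',92,180,.075),('Lcheek in',113,180,.075),('Rcheek in',444,180,.075),('Rcheek out',467,180,.075),('Ldiv out',190,190,.072),('Rdiv out',363,190,.072),('tabL',46,176,.11),('tabR',91,176,.11),('tabTop',68,130,.11),('tabBot',68,222,.11),('barL',550,278,.131),('barR',662,278,.131),('rollL',245,185,.0975),('rollR',325,185,.0975),('baseFL',72,395,.0),('baseFR',483,385,.0)]:
    print(n,atz(t,*g(x,y),z)*1000)
E
```

```text
Lcheek out [650.4934 -55.1077  75.    ]
Lcheek in [650.3528 -64.3962  75.    ]
Rcheek in [ 648.136  -210.8215   75.    ]
Rcheek out [ 647.982  -220.9975   75.    ]
Ldiv out [645.9401 -98.5505  72.    ]
Rdiv out [ 644.7794 -175.2016   72.    ]
tabL [645.3161 -33.8818 110.    ]
tabR [645.0219 -53.3208 110.    ]
tabTop [665.4751 -43.7804 110.    ]
tabBot [624.9507 -42.9917 110.    ]
barL [ 593.615 -246.179  131.   ]
barR [ 592.8941 -293.6711  131.    ]
rollL [ 642.6103 -120.8079   97.5   ]
rollR [ 642.0826 -155.6556   97.5   ]
baseFL [565.2614 -46.8163   0.    ]
baseFR [ 567.0309 -236.1877    0.    ]
```

```bash
python3 - <<'E'
from mv import *
s=load('side0')
g=lambda x,y:(320+(x+.5)/6-.5,210+(y+.5)/6-.5)
for n,x,y,z in [('baseFL',102,347,0),('baseFR',356,555,0),('baseRR',612,452,0),('hole+y',270,197,.06),('rollfrontcentre',404,268,.0575),('rolltop',397,187,.0975),('tab c',255,88,.11),('bar',482,303,.131),('cheek-y outer top front',410,352,.075),('cheek-y outer top rear',590,294,.075),('cheek+y in rear',357,145,.075),('tabL',205,90,.11),('tabF',232,108,.11),('tabR',304,85,.11),('tabB',275,66,.11)]:
    print(n,atz(s,*g(x,y),z)*1000)
E
```

```text
baseFL [564.5914 -46.6579   0.    ]
baseFR [ 567.0092 -232.1714    0.    ]
baseRR [ 701.914  -231.1041    0.    ]
hole+y [643.2714 -61.74    60.    ]
rollfrontcentre [ 658.9264 -138.997    57.5   ]
rolltop [ 654.7277 -136.5547   97.5   ]
tab c [641.6936 -50.2335 110.    ]
bar [ 590.8409 -270.754   131.    ]
cheek-y outer top front [ 602.8783 -214.9931   75.    ]
cheek-y outer top rear [ 692.5907 -219.3323   75.    ]
cheek+y in rear [687.6761 -65.5079  75.    ]
tabL [622.1116 -40.041  110.    ]
tabF [622.5924 -60.1264 110.    ]
tabR [661.5011 -59.4477 110.    ]
tabB [661.24   -37.8186 110.    ]
```

```bash
python3 - <<'E'
from mv import *
st(); print(rel([0.6455,-0.1385,0.076],np.radians(90.5)))
E
```

```text
t 2.2 tcp [ 0.6248 -0.1133  0.2306] phi 89.89653258813043 axis [-0.0015  0.0011 -1.    ] gap 60.1 q [-0.3553  0.5426  1.4057  0.0006  1.1952 -1.9245] F [-0.0162  0.8422 -0.136 ]
(array([ 6.1825, -1.0147,  0.8403]), array([-0.1207, -0.0172, -0.0132]))
```

carry_out(
  commands=[
    [[0,-0.5,0.4,-0.1,0,0,60],[0.5,-1,0.8,-0.1,0,0,60],[1.8,-1,0.84,-0.1,0,0,60],[3.2,-1,0.84,-0.1,0,0,60],[3.6,-1,0.84,-0.1,0,0,60]],
  ],
)

```text
t: 2.7
tcp_pos: [0.6434, -0.1365, 0.1363]
tool_rot: [-0.002, 0.71, 0.004, 0.704]
force: [-0.9, 0.4, -0.7]
finger_gap: 0.704
```

```bash
python3 - <<'E'
from mv import *
snap('side','side2'); st(); crop('side2',320,150,440,270,6,'e3'); print(rel([0.6455,-0.1385,0.076],np.radians(90.5)))
E
```

```text
t 2.75 tcp [ 0.6436 -0.1366  0.1364] phi 90.49617474421224 axis [-0.0084  0.0035 -1.    ] gap 60.0 q [-0.3787  0.6837  1.4188  0.0001  1.0481 -1.9583] F [-0.2013  0.7539 -0.7894]
(array([ 2.415 , -0.0855,  0.0958]), array([-0.0006, -0.0958, -0.0407]))
```

View pics/e3.png

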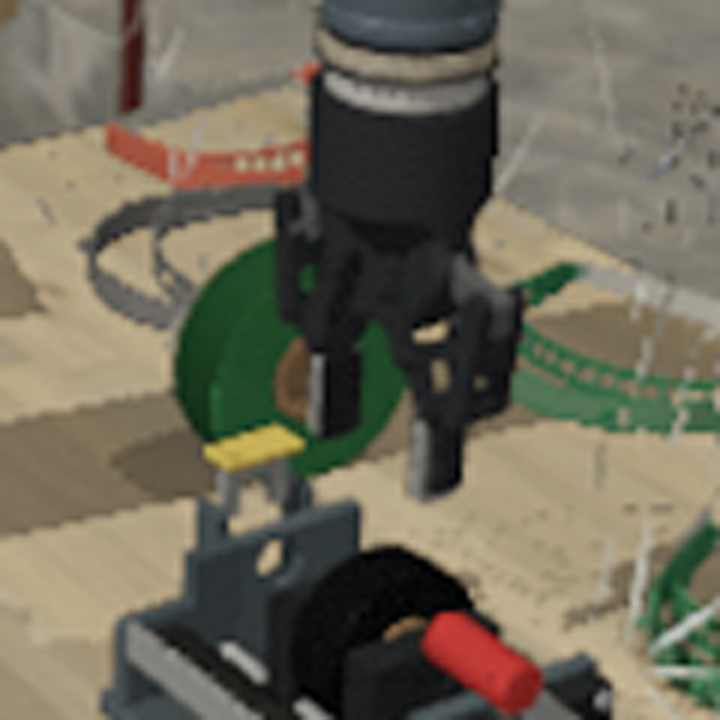

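carry_out(
  commands=[
    [[0.8,-0.05,0.08,0,0,0,60],[1.6,-0.07,0.08,0,-0.1,0,60],[2.2,-0.07,0.08,0,-0.1,0,60],[2.4,-0.07,0.08,0,-0.1,0,60],[2.4,-0.07,0.08,0,-0.1,0,60]],
  ],
  force=40,
)

```text
t: 3.25
tcp_pos: [0.6483, -0.1397, 0.0811]
tool_rot: [-0.003, 0.704, 0.003, 0.71]
force: [0.9, -0.6, -0.3]
finger_gap: 0.699
```

```bash
python3 - <<'E'
from mv import *
snap('side','side3'); st(); crop('side3',320,150,440,270,6,'e4'); print(rel([0.6455,-0.1385,0.076],np.radians(90.5)))
E
```

```text
t 3.3 tcp [ 0.6489 -0.14    0.0819] phi 90.48403544219184 axis [ 0.0095 -0.0003 -1.    ] gap 60.1 q [-0.382   0.7556  1.4479  0.0041  0.9292 -1.9636] F [-0.7394 -0.5496  0.1327]
(array([ 0.2331,  0.0596, -0.1362]), array([-0.0032,  0.1092,  0.0041]))
```

View pics/e4.png

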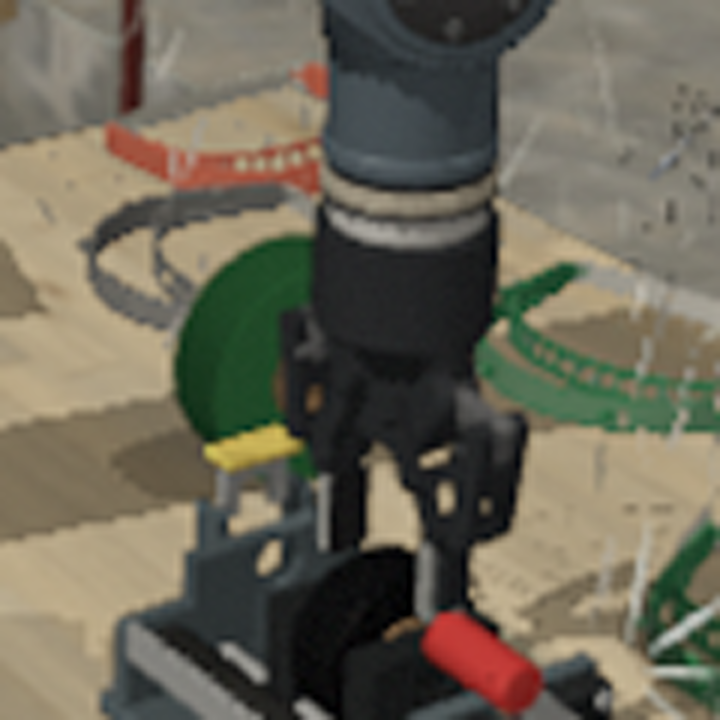

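carry_out(
  commands=[
    [[0.2,0.05,-0.1,0,0.1,0,60],[0.2,0.05,-0.1,0,0.1,0,60],[0.2,0.05,-0.1,0,0.1,0,20],[0.2,0.05,-0.1,0,0.1,0,20],[0.2,0.05,-0.1,0,0.1,0,20]],
  ],
  force=40,
)

```text
t: 3.8
tcp_pos: [0.6461, -0.1388, 0.0768]
tool_rot: [-0.003, 0.707, 0.003, 0.707]
force: [-0.3, 0.3, 2.0]
finger_gap: 0.343
```

carry_out(
  commands=[
    [[0,0,0,0,0,0,20],[0,0,0,0,0,0,20],[0,0,0,0,0,0,20],[0,0,0,0,0,0,20],[0,0,0,0,0,0,20]],
  ],
)

```text
t: 4.3
tcp_pos: [0.6461, -0.1388, 0.0768]
tool_rot: [-0.003, 0.707, 0.003, 0.707]
force: [-0.5, -0.3, 5.1]
finger_gap: 0.341
```

```bash
python3 - <<'E'
from mv import *
snap('side','side4'); st(); crop('side4',320,150,440,270,6,'e5')
E
```

```text
t 4.35 tcp [ 0.6461 -0.1388  0.0767] phi 90.47625265029085 axis [ 0.0007 -0.0003 -1.    ] gap 29.1 q [-0.3803  0.7622  1.4511 -0.      0.9276 -1.9594] F [-0.0683 -0.5185  6.0696]
```

View pics/e5.png

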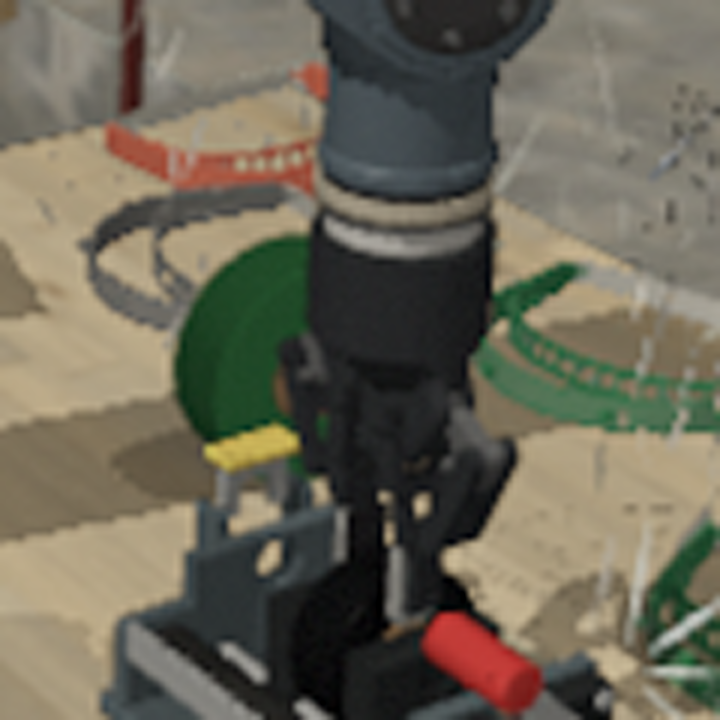

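```bash
cat > rollfit.py <<'E'
from wf import *
from scipy.optimize import minimize
def mask(im,col,box):
    h=cv2.cvtColor(np.ascontiguousarray(im),cv2.COLOR_RGB2HSV)
    lo,hi={'green':((50,80,20),(85,255,255)),'blue':((100,90,20),(125,255,255))}[col]
    m=cv2.inRange(h,lo,hi); k=np.zeros_like(m); x0,y0,x1,y1=box; k[y0:y1,x0:x1]=m[y0:y1,x0:x1]; return k>0
def sil(s,pose,z,r,box,K=8):
    a=np.linspace(0,2*np.pi,48); P=np.r_[np.c_[r*np.cos(a),0*a-15,z+r*np.sin(a)],np.c_[r*np.cos(a),0*a+15,z+r*np.sin(a)]]
    q=proj(s,T(P,pose)); x0,y0,x1,y1=box
    h=cv2.convexHull(((q-[x0,y0]+.5)*K).astype(np.float32)); im=np.zeros(((y1-y0)*K,(x1-x0)*K),np.uint8)
    cv2.fillPoly(im,[h.astype(np.int32)],255); return cv2.resize(im,(x1-x0,y1-y0),interpolation=cv2.INTER_AREA)/255.
def rollpose(s,col,box,p0,z=60,r=42,ymax=None):
    m=mask(s['image'],col,box)[box[1]:box[3],box[0]:box[2]]
    m=cv2.morphologyEx(m.astype(np.uint8),cv2.MORPH_CLOSE,np.ones((3,3))).astype(float)
    # fill core: use hull
    c,_=cv2.findContours(m.astype(np.uint8),cv2.RETR_EXTERNAL,cv2.CHAIN_APPROX_NONE); c=max(c,key=cv2.contourArea)
    f=np.zeros(m.shape,np.uint8); cv2.fillPoly(f,[cv2.convexHull(c)],1)
    sc=np.array([.01,.01,.2]); 
    cost=lambda d:np.sum(np.abs(sil(s,p0+d*sc,z,r,box)-f))
    b=minimize(cost,np.zeros(3),method='Nelder-Mead',options=dict(initial_simplex=[[0,0,0],[1,0,0],[0,1,0],[0,0,1]],xatol=.005))
    return p0+b.x*sc,b.fun,f.sum()
E
python3 - <<'E'
from rollfit import *
np.set_printoptions(precision=4,suppress=True)
t=load('top0')
for c,b,g in(('green',(165,262,192,302),(177,284)),('blue',(216,268,242,308),(229,289))):
    p0=np.r_[atz(t,*g,.06)[:2],-0.1]; print(c,rollpose(t,c,b,p0))
k=lambda x,y:(155+(x+.5)/7-.5,255+(y+.5)/7-.5)
for n,x,y,z in [('TL',115,85,.0),('TR',657,128,.0),('BR',637,372,.0),('BL',82,322,.0),('LblkTL',95,110,.056),('LblkBL',73,282,.056),('RblkTR',630,160,.056),('RblkBR',613,332,.056),('slotL',313,220,.056),('slotR',400,220,.056)]:
    print(n,atz(t,*k(x,y),z)*1000)
E
```

```text
green (array([0.459 , 0.3469, 0.1017]), np.float64(195.45882352941175), np.uint64(352))
blue (array([0.4479, 0.2152, 0.0706]), np.float64(153.68235294117648), np.uint64(327))
TL [512.7079 381.4808   0.    ]
TR [492.539  168.9416   0.    ]
BR [397.6399 176.6643   0.    ]
BL [420.2866 392.4309   0.    ]
LblkTL [497.2349 375.3298  56.    ]
LblkBL [432.5162 382.2255  56.    ]
RblkTR [475.2132 173.2159  56.    ]
RblkBR [410.7103 179.496   56.    ]
slotL [454.4132 292.4522  56.    ]
slotR [453.9117 259.7219  56.    ]
```

```bash
python3 - <<'E'
from rollfit import *
t=load('top0')
p=[.455,.2785,-.092]
draw('top0',[(RACK,p,(0,255,255)),(roll(0,66,60,42),p,(255,255,255)),(roll(0,-66,60,42),p,(255,255,255))],155,255,265,315,7,'f1')
draw('side0',[(RACK,p,(0,255,255)),(roll(0,66,60,42),p,(255,255,255)),(roll(0,-66,60,42),p,(255,255,255))],210,180,290,250,8,'f2')
E
```

```text
(no output)
```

View pics/f1.png

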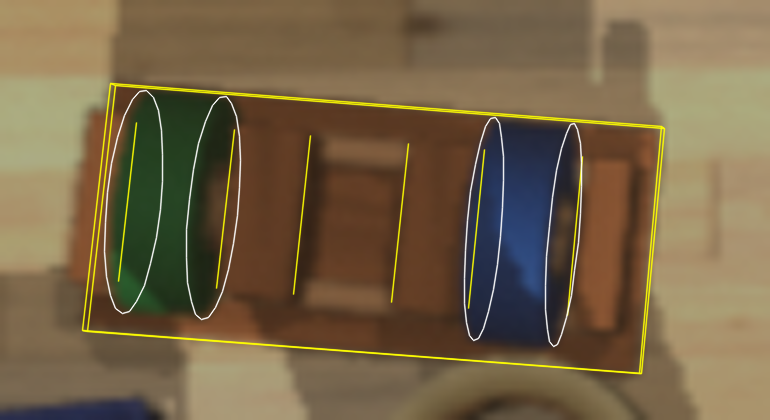

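View pics/f2.png

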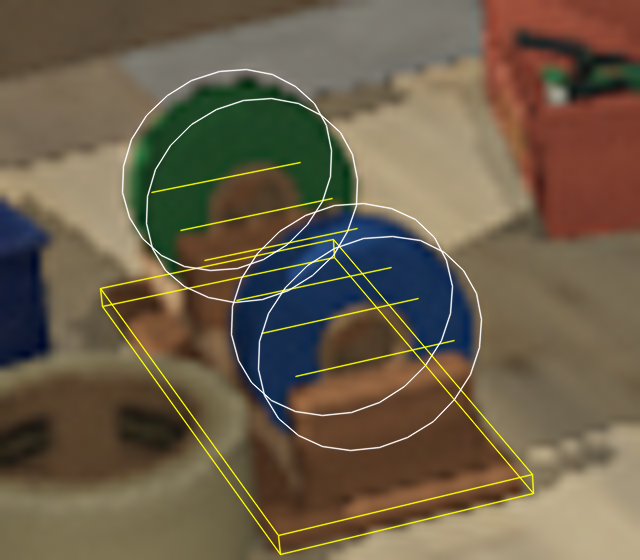

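carry_out(
  commands=[
    [[-0.8,0,0,0,0,0,20],[-2,0,0,0,0,0,20],[-3.4,0,0,0,0,0,20],[-4.8,0.3,-0.1,0,0,0,20],[-5.6,1.2,-0.5,0,0,0,20]],
  ],
)

```text
t: 4.85
tcp_pos: [0.6351, -0.1109, 0.2184]
tool_rot: [-0.003, 0.705, 0.001, 0.709]
force: [-0.1, -0.4, -1.1]
finger_gap: 0.333
```

```bash
python3 - <<'E'
from mv import *
snap('side','side5'); st(); crop('side5',280,80,440,260,4,'e6'); print(rel([0.455,0.2785,0.215],np.radians(84.7)))
E
```

```text
t 4.9 tcp [ 0.6332 -0.1057  0.2209] phi 90.5085250305741 axis [ 0.0041  0.0011 -1.    ] gap 28.9 q [-0.3403  0.5601  1.4015  0.0027  1.1764 -1.921 ] F [-2.485   1.8871  0.0209]
(array([ 0.2254, 15.4293, -6.9912]), array([ 1.1617,  0.047 , -0.015 ]))
```

View pics/e6.png

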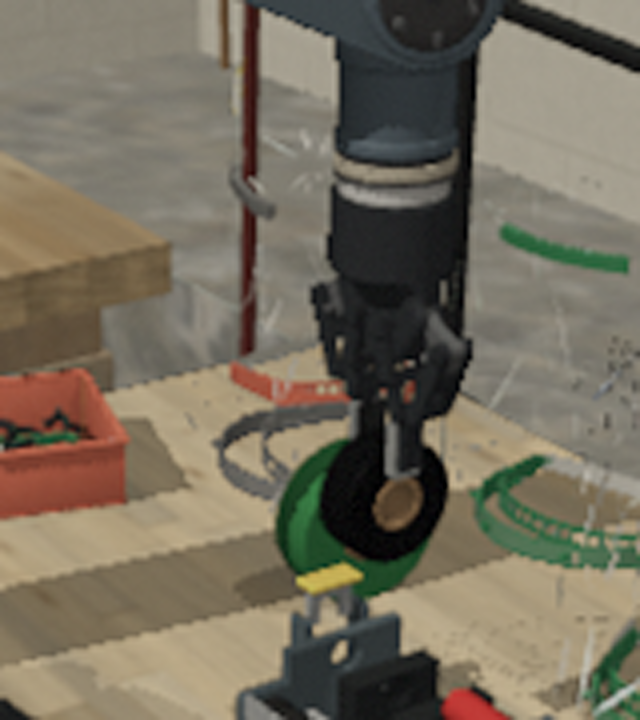

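carry_out(
  commands=[
    [[0,1.2,-0.5,0.2,0,0,20],[0,2.8,-1.2,0.4,0,0,20],[0.1,4.5,-2,0.7,0,0,20],[0.1,6.2,-2.8,0.9,0,0,20],[0.2,8,-3.6,1.2,0,0,20]],
  ],
)

```text
t: 5.4
tcp_pos: [0.5401, 0.0917, 0.2103]
tool_rot: [0.035, 0.707, -0.035, 0.706]
force: [1.6, 0.6, -1.2]
finger_gap: 0.342
```

```bash
python3 - <<'E'
from mv import *
st(); print(rel([0.455,0.2785,0.215],np.radians(84.7)))
E
```

```text
t 5.4 tcp [0.5401 0.0917 0.2103] phi 84.36407411201995 axis [-0.0013  0.0001 -1.    ] gap 29.2 q [-0.0359  0.4511  1.6491  0.      1.0426 -1.5084] F [ 1.6253  0.5888 -1.2086]
(array([-0.1812,  7.1034, -4.1198]), array([-0.0672, -0.015 ,  0.0007]))
```

carry_out(
  commands=[
    [[0,1.8,-1,0,0,0,20],[0,3.6,-2,0,0,0,20],[0,5.2,-3,0,0,0,20],[0,6.4,-3.7,0,0,0,20],[0,6.7,-3.9,0,0,0,20]],
  ],
)

```text
t: 5.9
tcp_pos: [0.4576, 0.2693, 0.2103]
tool_rot: [0.032, 0.707, -0.033, 0.705]
force: [0.3, -0.6, -1.7]
finger_gap: 0.343
```

carry_out(
  commands=[
    [[0.3,0,0,0,0,0,20],[1,0,0,0,0,0,20],[1.7,0,0,0,0,0,20],[2,0,0,0,0,0,20],[2,0,0,0,0,0,20]],
  ],
)

```text
t: 6.4
tcp_pos: [0.4603, 0.265, 0.1596]
tool_rot: [0.034, 0.707, -0.035, 0.705]
force: [-0.1, 0.2, -0.9]
finger_gap: 0.343
```

```bash
python3 - <<'E'
from mv import *
snap('side','side6'); snap('top','top6');st(); crop('side6',180,100,300,250,5,'e7');crop('top6',155,235,275,315,6,'e8'); print(rel([0.455,0.2785,0.0775],np.radians(84.7)))
E
```

```text
t 6.5 tcp [0.4613 0.2658 0.1612] phi 84.39943998730317 axis [ 0.0001 -0.0001 -1.    ] gap 29.2 q [ 0.3129  0.5023  1.7342 -0.0002  0.9051 -1.16  ] F [-0.4364  0.0987  0.1112]
(array([ 3.3485,  0.4803, -0.3001]), array([-0.0601,  0.0013,  0.0016]))
```

View pics/e7.png

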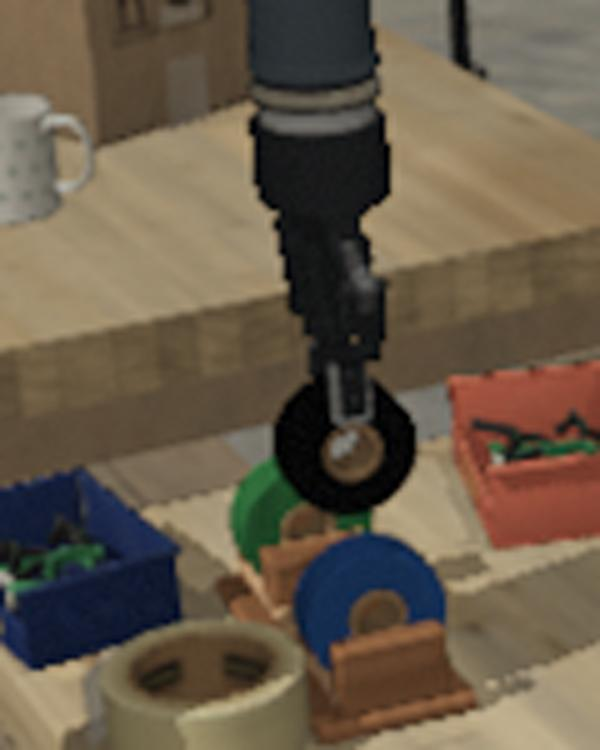

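View pics/e8.png

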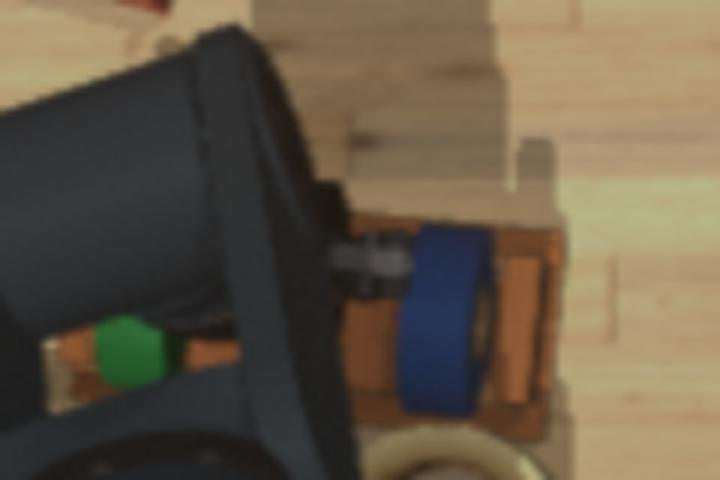

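carry_out(
  commands=[
    [[0,0.3,-0.2,-0.05,0,0,20],[0.3,0.48,-0.3,-0.05,0,0,20],[0.9,0.48,-0.3,-0.05,0,0,20],[1.3,0.48,-0.3,-0.05,0,0,20],[1.3,0.48,-0.3,-0.05,0,0,20]],
  ],
)

```text
t: 7.0
tcp_pos: [0.4529, 0.2792, 0.1275]
tool_rot: [0.032, 0.707, -0.033, 0.705]
force: [-1.0, -0.1, -0.9]
finger_gap: 0.341
```

```bash
python3 - <<'E'
from mv import *
snap('side','side7'); st(); crop('side7',200,130,290,250,6,'e7'); print(rel([0.455,0.2785,0.0775],np.radians(84.7)))
E
```

```text
t 7.05 tcp [0.4536 0.2793 0.1281] phi 84.7504218649584 axis [-0.0017 -0.0006 -1.    ] gap 29.2 q [ 0.342   0.5555  1.7579  0.      0.8299 -1.1371] F [-1.163   0.0924 -1.7595]
(array([ 2.0258, -0.0258,  0.0632]), array([ 0.0101, -0.0183,  0.0084]))
```

View pics/e7.png

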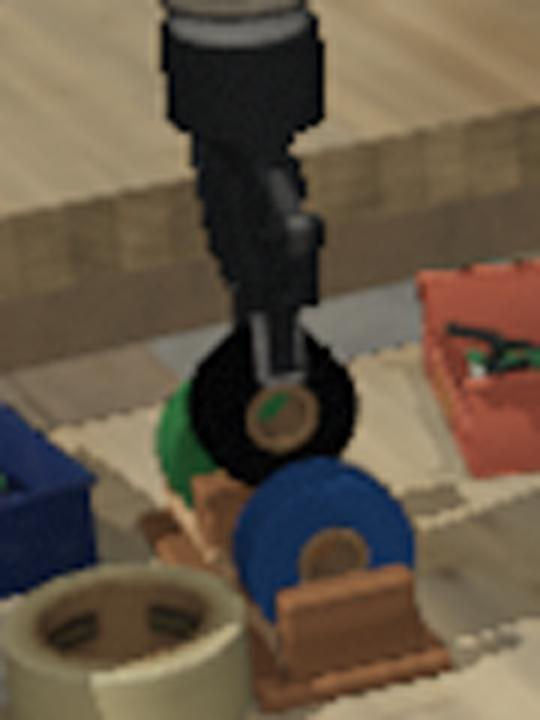

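```bash
python3 - <<'E'
from mv import *
s=load('side7'); a=np.array([.4536,.2793,.0575]); b=proj(s,a)[0]
J=np.c_[proj(s,a+[.001,0,0])[0]-b,proj(s,a+[0,.001,0])[0]-b]; print(J)
v=proj(s,a+[0,0,.0506])[0]-b; print(v)
core=np.array([200+283.5/6-.5,130+418.5/6-.5])-v
mid=np.array([210,180])+np.array([(253+365)/2+.5,(200+340)/2+.5])/8-.5
print(core,mid,np.linalg.solve(J,mid-core))
crop('side7',225,185,275,245,10,'e9')
E
```

```text
[[ 0.3098 -0.1389]
 [-0.0804 -0.1268]]
[ -1.3448 -15.4683]
[248.0948 214.7183] [248.1875 213.3125] [4.1042 8.4873]
```

View pics/e9.png

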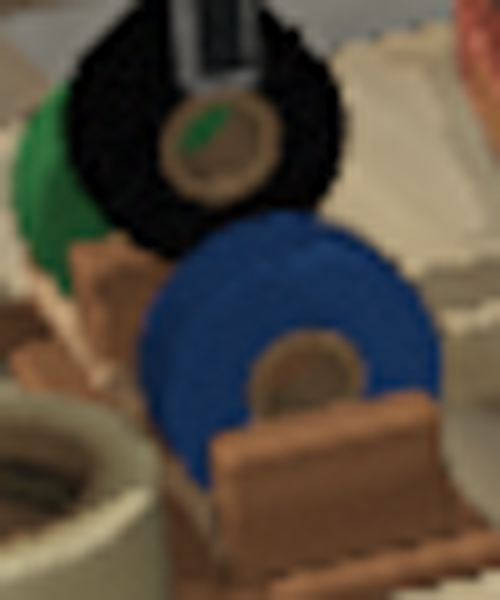

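carry_out(
  commands=[
    [[0.5,-0.03,0.06,0,0,0,20],[1,-0.03,0.06,0,0,0,20],[1.4,-0.03,0.06,0,0,0,20],[1.7,-0.03,0.06,0,0,0,20],[1.7,-0.03,0.06,0,0,0,20]],
  ],
)

```text
t: 7.55
tcp_pos: [0.4548, 0.2779, 0.0848]
tool_rot: [0.032, 0.707, -0.033, 0.705]
force: [0.3, -0.1, -1.7]
finger_gap: 0.343
```

```bash
python3 - <<'E'
from mv import *
snap('side','side8'); st(); crop('side8',200,150,290,250,7,'e7'); print(rel([0.455,0.2785,0.0775],np.radians(84.7)))
E
```

```text
t 7.6 tcp [0.4552 0.2781 0.0855] phi 84.71689429528139 axis [-0.0016 -0.0006 -1.    ] gap 29.1 q [ 0.3389  0.6283  1.7819  0.      0.7331 -1.1397] F [ 0.715  -0.17   -0.6766]
(array([ 0.3197,  0.0136, -0.0097]), array([ 0.0034, -0.0178,  0.0081]))
```

View pics/e7.png

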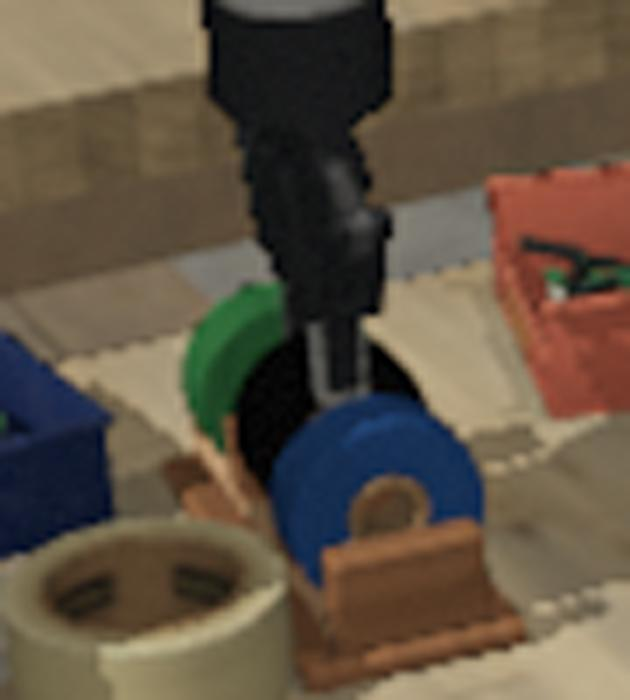

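carry_out(
  commands=[
    [[0.2,0,0,0,0,0,20],[0.32,0,0,0,0,0,20],[0.32,0,0,0,0,0,46],[0.32,0,0,0,0,0,46],[0.32,0,0,0,0,0,46]],
  ],
)

```text
t: 8.1
tcp_pos: [0.4559, 0.2785, 0.0786]
tool_rot: [0.033, 0.706, -0.032, 0.707]
force: [0.4, 0.2, 0.5]
finger_gap: 0.539
```

carry_out(
  commands=[
    [[-0.6,0,0,0,0,0,46],[-1.6,0,0,0,0,0,46],[-2.4,0,0,0,0,0,60],[-3,0,0,0,0,0,60],[-3,0,0,0,0,0,60]],
  ],
)

```text
t: 8.6
tcp_pos: [0.4572, 0.279, 0.1556]
tool_rot: [0.033, 0.705, -0.032, 0.708]
force: [0.6, 0.2, -0.1]
finger_gap: 0.705
```

```bash
python3 - <<'E'
from mv import *
snap('side','side9'); snap('top','top9'); st(); crop('side9',200,130,290,250,6,'e7'); crop('top9',155,235,275,315,6,'e8'); 
th=-.092; y=-66e-3
b=[.455-np.sin(th)*y,.2785+np.cos(th)*y]; print('blue',b,'green',[.455+np.sin(th)*y,.2785-np.cos(th)*y]); print(rel([*b,0.16],np.radians(84.7)))
E
```

```text
t 8.7 tcp [0.4556 0.2784 0.1534] phi 84.72637327559364 axis [ 0.0007  0.0002 -1.    ] gap 60.2 q [ 0.339   0.5158  1.7373 -0.      0.8878 -1.1397] F [ 0.4257 -0.9286  0.2955]
blue [np.float64(0.44893656194378206), np.float64(0.21277911504751018)] green [np.float64(0.46106343805621797), np.float64(0.34422088495248987)]
(array([-0.2632, -2.637 , -0.0259]), array([ 0.0053,  0.0075, -0.0034]))
```

View pics/e7.png

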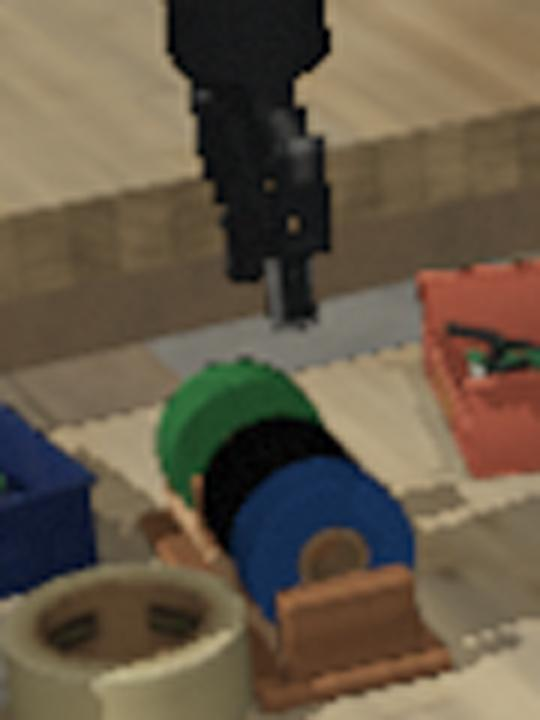

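View pics/e8.png

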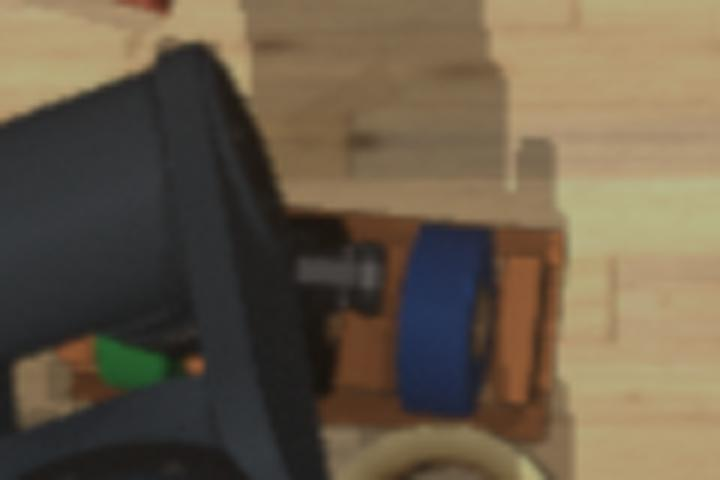

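carry_out(
  commands=[
    [[0,-0.9,0,0,0,0,54],[0,-1.9,0,0,0,0,54],[0.2,-2.64,-0.03,0,0,0,54],[1,-2.64,-0.03,0,0,0,54],[1.4,-2.64,-0.03,0,0,0,54]],
  ],
)

```text
t: 9.2
tcp_pos: [0.4476, 0.2118, 0.1164]
tool_rot: [0.033, 0.708, -0.033, 0.705]
force: [-0.1, -0.2, -0.2]
finger_gap: 0.628
```

```bash
python3 - <<'E'
from mv import *
snap('side','side10'); st(); crop('side10',200,130,290,250,6,'e7'); print(rel([.449,.2128,0.078],np.radians(84.7)))
E
```

```text
t 9.25 tcp [0.4469 0.212  0.1154] phi 84.68100022612765 axis [-0.0057 -0.0012 -1.    ] gap 54.2 q [ 0.2165  0.5419  1.8579  0.0001  0.7476 -1.2615] F [ 0.7055  0.4    -1.002 ]
(array([1.495 , 0.0429, 0.0873]), array([-0.0039, -0.0638,  0.0198]))
```

View pics/e7.png

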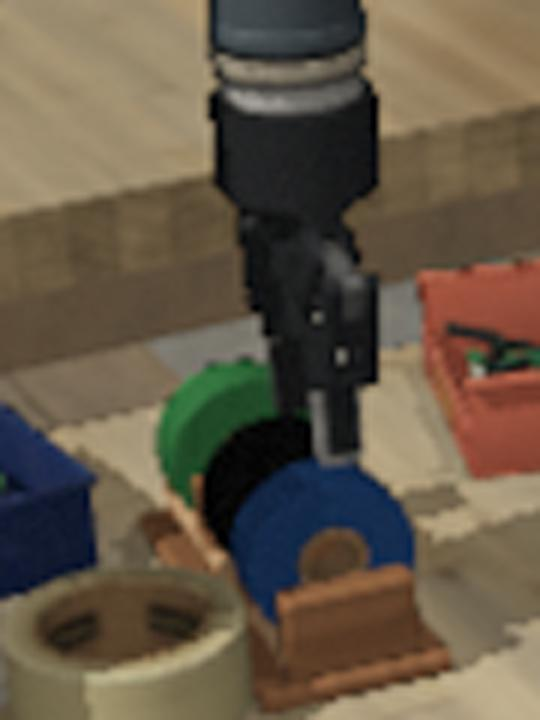

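carry_out(
  commands=[
    [[0.6,0.04,0.06,0,0,0,54],[1.2,0.04,0.06,0,0,0,54],[1.45,0.04,0.06,0,0,0,54],[1.45,0.04,0.06,0,0,0,54],[1.45,0.04,0.06,0,0,0,20]],
  ],
)

```text
t: 9.75
tcp_pos: [0.4505, 0.2138, 0.0821]
tool_rot: [0.032, 0.706, -0.032, 0.706]
force: [0.0, 1.0, -0.1]
finger_gap: 0.478
```

carry_out(
  commands=[
    [[0,0,0,0,0,0,20],[0,0,0,0,0,0,20],[0,0,0,0,0,0,20],[0,0,0,0,0,0,20],[0,0,0,0,0,0,20]],
  ],
)

```text
t: 10.25
tcp_pos: [0.4509, 0.2138, 0.0826]
tool_rot: [0.033, 0.706, -0.032, 0.707]
force: [-0.8, 1.7, 6.2]
finger_gap: 0.342
```

```bash
python3 - <<'E'
from mv import *
snap('side','side11'); st(); crop('side11',200,130,290,250,6,'e7')
E
```

```text
t 10.3 tcp [0.4508 0.2138 0.0826] phi 84.71584759601551 axis [ 0.0013  0.0005 -1.    ] gap 29.1 q [ 0.2183  0.6045  1.8722  0.0004  0.6635 -1.2606] F [-0.3146  1.4881  5.7534]
```

View pics/e7.png

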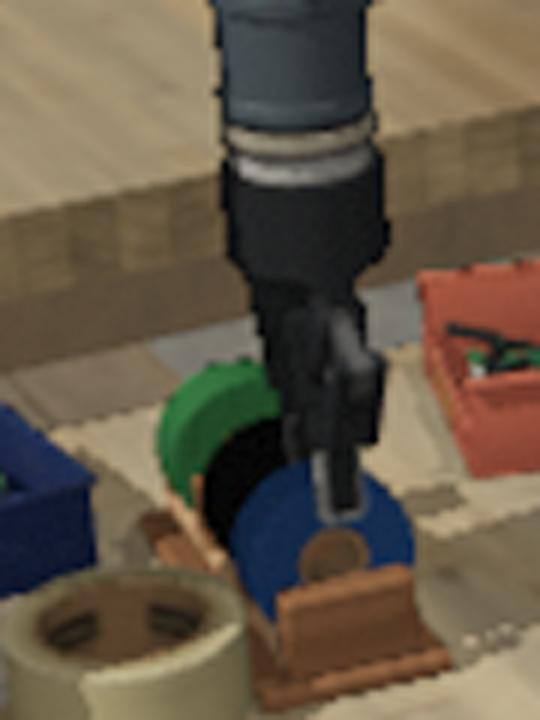

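carry_out(
  commands=[
    [[-0.8,0,0,0,0,0,20],[-2,0,0,0,0,0,20],[-3.4,0,0,0,0,0,20],[-4.8,-0.3,0.2,0,0,0,20],[-5.5,-1.3,0.7,0,0,0,20]],
  ],
)

```text
t: 10.8
tcp_pos: [0.4652, 0.1806, 0.222]
tool_rot: [0.032, 0.705, -0.031, 0.708]
force: [0.3, -0.2, -0.8]
finger_gap: 0.339
```

carry_out(
  commands=[
    [[0,-1.4,0.8,-0.2,0,0,20],[0,-3,1.8,-0.4,0,0,20],[0,-4.7,2.8,-0.7,0,0,20],[0,-6.4,3.8,-0.9,0,0,20],[0,-8.1,4.8,-1.2,0,0,20]],
  ],
)

```text
t: 11.3
tcp_pos: [0.5656, -0.0351, 0.219]
tool_rot: [-0.005, 0.708, 0.005, 0.707]
force: [1.1, -0.3, -1.1]
finger_gap: 0.34
```

```bash
python3 - <<'E'
from mv import *
st(); print(rel([0.6455,-.195,0.215],np.radians(90.5)))
E
```

```text
t 11.3 tcp [ 0.5656 -0.0351  0.219 ] phi 90.7709728988941 axis [-0.0015  0.     -1.    ] gap 29.1 q [-0.2589  0.4646  1.5934 -0.0004  1.0851 -1.843 ] F [ 1.1144 -0.3109 -1.1198]
(array([ 0.1535, -6.4388,  3.1092]), array([ 0.0542, -0.0173, -0.0007]))
```

carry_out(
  commands=[
    [[0,-1.6,0.8,0,0,0,20],[0,-3.3,1.6,0,0,0,20],[0,-4.8,2.4,0,0,0,20],[0,-5.9,2.9,0,0,0,20],[0,-6.1,2.9,0,0,0,20]],
  ],
)

```text
t: 11.8
tcp_pos: [0.6412, -0.1891, 0.2184]
tool_rot: [-0.004, 0.707, 0.002, 0.707]
force: [-0.2, -0.0, -0.7]
finger_gap: 0.34
```

carry_out(
  commands=[
    [[0.5,0,0,0,0,0,20],[1,0,0,0,0,0,20],[1.5,0,0,0,0,0,20],[1.7,0,0,0,0,0,20],[1.7,0,0,0,0,0,20]],
  ],
)

```text
t: 12.3
tcp_pos: [0.6391, -0.1832, 0.1754]
tool_rot: [-0.004, 0.708, 0.005, 0.706]
force: [-0.0, -0.5, -1.6]
finger_gap: 0.337
```

```bash
python3 - <<'E'
from mv import *
snap('side','side12'); snap('top','top12'); st(); crop('side12',320,120,460,300,4,'e7');crop('top12',310,160,440,260,6,'e8'); print(rel([0.6455,-.195,0.083],np.radians(90.5)))
E
```

```text
t 12.4 tcp [ 0.6403 -0.1841  0.1771] phi 90.76844890405661 axis [ 0.0001 -0.0001 -1.    ] gap 29.2 q [-0.4474  0.6422  1.3725 -0.      1.1267 -2.0316] F [ 1.0854  0.0386 -1.2449]
(array([ 3.7638, -0.4366,  0.201 ]), array([0.0537, 0.0014, 0.001 ]))
```

View pics/e7.png

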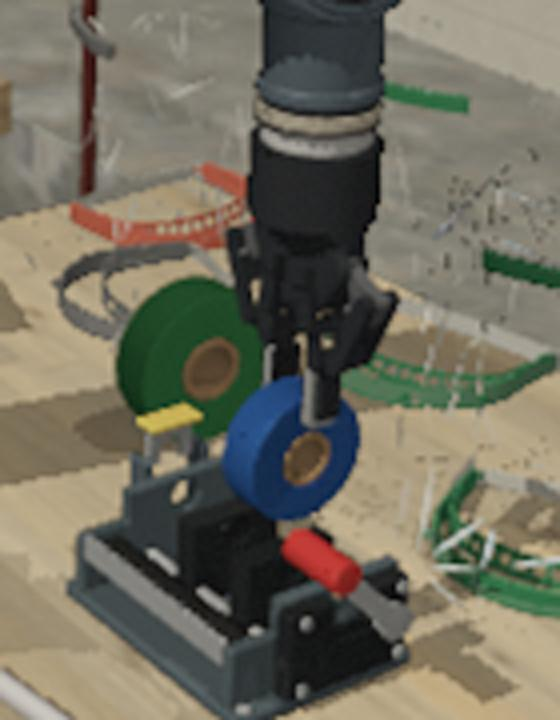

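View pics/e8.png

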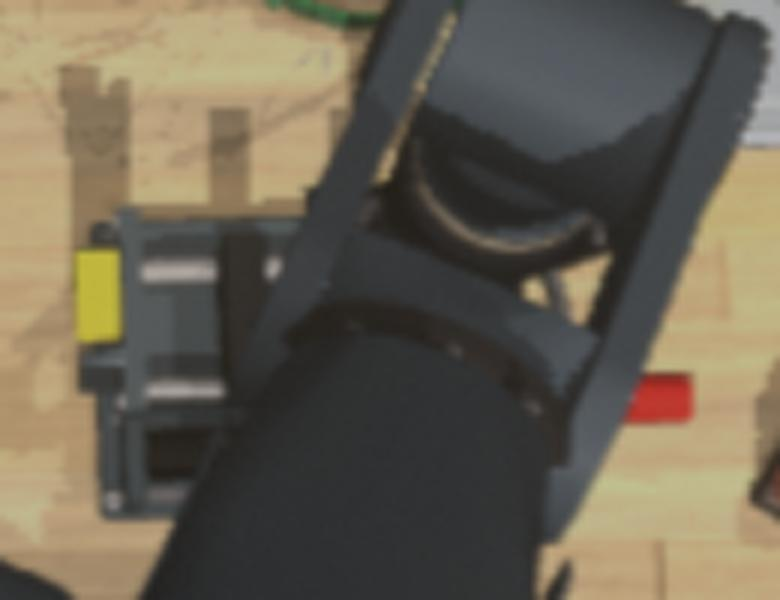

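carry_out(
  commands=[
    [[0,-0.25,0.1,0.05,0,0,20],[0.4,-0.44,0.2,0.05,0,0,20],[1,-0.44,0.2,0.05,0,0,20],[1.3,-0.44,0.2,0.05,0,0,20],[1.3,-0.44,0.2,0.05,0,0,20]],
  ],
)

```text
t: 12.9
tcp_pos: [0.6436, -0.1949, 0.1418]
tool_rot: [-0.002, 0.709, 0.004, 0.705]
force: [-1.0, -0.1, -1.2]
finger_gap: 0.34
```

```bash
python3 - <<'E'
from wf import *
from mv import *
snap('side','side13'); st(); print(rel([0.6455,-.195,0.083],np.radians(90.5)))
p=manip.sense()['tcp_pos']
crop('side13',340,180,440,280,7,'e7')
E
```

```text
t 12.95 tcp [ 0.6443 -0.1951  0.1429] phi 90.46747450028458 axis [-0.0029  0.0016 -1.    ] gap 29.2 q [-0.4597  0.6923  1.3763  0.0001  1.0764 -2.0387] F [ 0.3515  0.0277 -1.2157]
(array([2.3947, 0.001 , 0.0538]), array([-0.0065, -0.0336, -0.0182]))
```

View pics/e7.png

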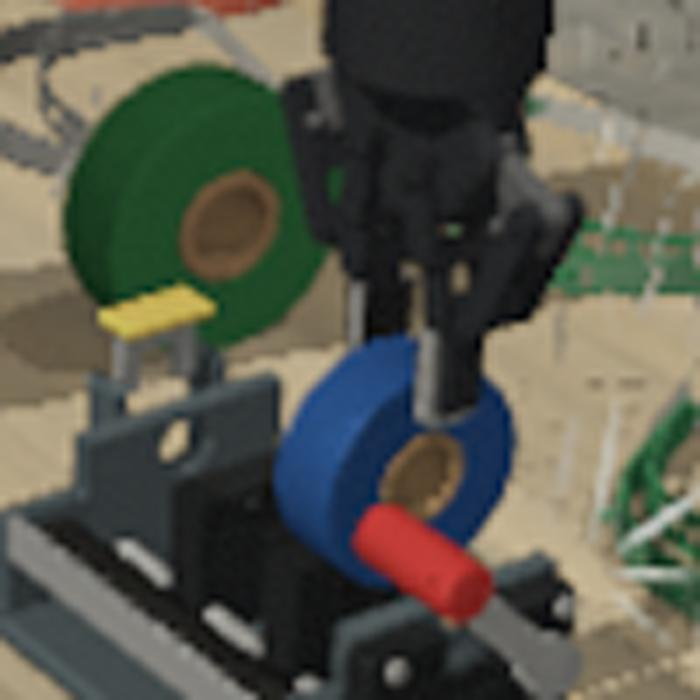

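carry_out(
  commands=[
    [[0.2,0.03,0.04,0,0,0,20],[0.5,0.03,0.04,0,0,0,20],[0.8,0.03,0.04,0,0,0,20],[1,0.03,0.04,0,0,0,20],[1,0.03,0.04,0,0,0,20]],
  ],
)

```text
t: 13.45
tcp_pos: [0.6455, -0.1945, 0.1183]
tool_rot: [-0.003, 0.708, 0.003, 0.706]
force: [0.0, 0.7, -1.4]
finger_gap: 0.336
```

```bash
python3 - <<'E'
from mv import *
snap('side','side14'); st(); crop('side14',340,180,440,280,7,'e7')
print(rel([0.6455,-.1945,0.083],np.radians(90.5)))
E
```

```text
t 13.5 tcp [ 0.6459 -0.1947  0.1189] phi 90.47401795781843 axis [-0.0011  0.0005 -1.    ] gap 29.1 q [-0.458   0.7227  1.3895 -0.      1.0307 -2.0371] F [ 0.432  -0.19   -1.0215]
(array([ 1.4355,  0.0066, -0.0153]), array([-0.0052, -0.013 , -0.0063]))
```

View pics/e7.png

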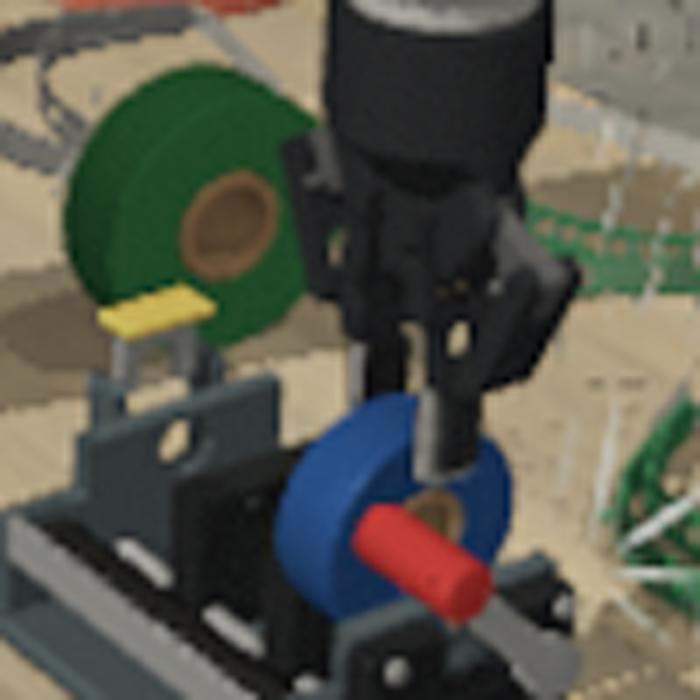

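carry_out(
  commands=[
    [[0.5,0,0,0,0,0,20],[1,0,0,0,0,0,20],[1.35,0,0,0,0,0,20],[1.42,0,0,0,0,0,20],[1.42,0,0,0,0,0,20]],
  ],
)

```text
t: 14.0
tcp_pos: [0.6476, -0.1949, 0.0843]
tool_rot: [-0.003, 0.706, 0.003, 0.708]
force: [1.0, 1.4, 2.8]
finger_gap: 0.341
```

carry_out(
  commands=[
    [[0,0,0,0,0,0,42],[0,0,0,0,0,0,42],[0,0,0,0,0,0,42],[-0.4,0,0,0,0,0,42],[-1.2,0,0,0,0,0,42]],
  ],
)

```text
t: 14.5
tcp_pos: [0.6449, -0.1943, 0.1129]
tool_rot: [-0.002, 0.709, 0.004, 0.706]
force: [0.1, 0.2, -0.5]
finger_gap: 0.489
```

carry_out(
  commands=[
    [[-0.8,0,0,0,0,0,42],[-2,0.3,-0.1,0,0,0,54],[-3.6,1.2,-0.6,0,0,0,54],[-4.2,2.6,-1.3,0,0,0,54],[-4.2,4.2,-2.1,0,0,0,54]],
  ],
)

```text
t: 15.0
tcp_pos: [0.595, -0.091, 0.2233]
tool_rot: [-0.003, 0.704, 0.001, 0.71]
force: [-0.1, 1.0, -0.7]
finger_gap: 0.631
```

```bash
python3 - <<'E'
from mv import *
snap('side','side15'); st(); crop('side15',310,180,450,310,5,'e7')
print(rel([0.461,.3442,0.2],np.radians(84.7)))
E
```

```text
t 15.05 tcp [ 0.588  -0.0827  0.2211] phi 90.6011210509229 axis [-0.0033  0.0052 -1.    ] gap 53.9 q [-0.3298  0.4986  1.521   0.0042  1.1267 -1.9129] F [-5.9103  3.7304 -0.9805]
(array([ 0.9507, 17.1252, -4.899 ]), array([ 1.1803, -0.0404, -0.0577]))
```

View pics/e7.png

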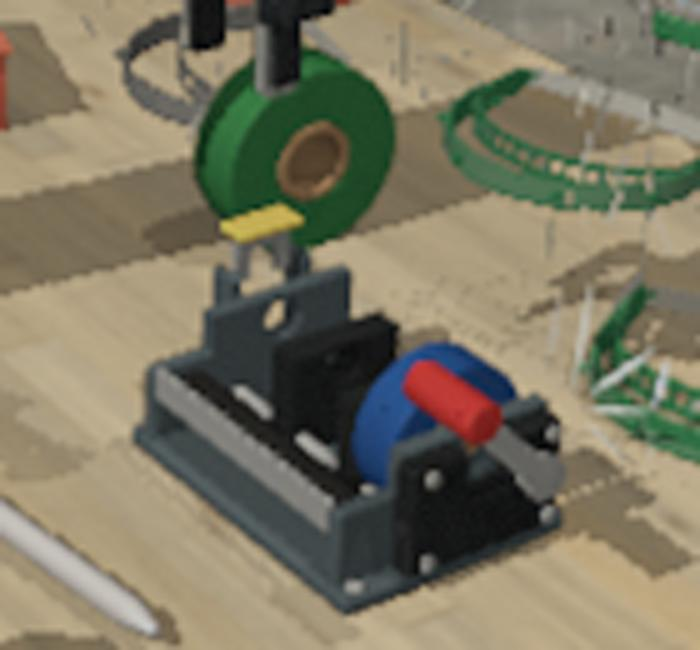

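Blue stands in bay c. Now the green roll.

carry_out(
  commands=[
    [[0,1.7,-0.5,0.2,0,0,54],[0,3.4,-1,0.5,0,0,54],[0.2,5.1,-1.5,0.7,0,0,54],[0.4,6.8,-2,0.9,0,0,54],[0.6,8.5,-2.5,1.2,0,0,54]],
  ],
)

```text
t: 15.55
tcp_pos: [0.5281, 0.1231, 0.2046]
tool_rot: [0.035, 0.706, -0.035, 0.707]
force: [0.6, -0.0, -0.1]
finger_gap: 0.632
```

```bash
python3 - <<'E'
from mv import *
st()
print(rel([0.461,.3442,0.2],np.radians(84.7)))
E
```

```text
t 15.55 tcp [0.5281 0.1231 0.2046] phi 84.39861175180386 axis [ 0.0009 -0.     -1.    ] gap 54.0 q [ 0.0228  0.4511  1.6701 -0.0001  1.0196 -1.4502] F [ 0.5915 -0.0043 -0.0843]
(array([ 0.1808,  8.5415, -3.5358]), array([-0.0603,  0.0104, -0.0006]))
```

carry_out(
  commands=[
    [[0,2,-0.8,0,0,0,54],[0.2,4,-1.6,0,0,0,54],[0.4,6,-2.5,0,0,0,54],[0.6,7.5,-3.1,0,0,0,54],[0.8,8.1,-3.4,0,0,0,54]],
  ],
)

```text
t: 16.05
tcp_pos: [0.4621, 0.3352, 0.1845]
tool_rot: [0.033, 0.706, -0.032, 0.707]
force: [0.6, -0.5, -0.1]
finger_gap: 0.635
```

carry_out(
  commands=[
    [[0.4,0,0,0,0,0,54],[1,0,0,0,0,0,54],[1.3,0,0,0,0,0,54],[1.3,0,0,0,0,0,54],[1.3,0,0,0,0,0,54]],
  ],
)

```text
t: 16.55
tcp_pos: [0.4641, 0.3307, 0.1517]
tool_rot: [0.034, 0.706, -0.035, 0.706]
force: [0.0, -0.3, -0.0]
finger_gap: 0.63
```

```bash
python3 - <<'E'
from mv import *
snap('side','side16'); st(); crop('side16',190,120,290,250,6,'e7')
print(rel([0.461,.3442,0.078],np.radians(84.7)))
E
```

```text
t 16.6 tcp [0.4643 0.3309 0.152 ] phi 84.40801647305823 axis [ 0.0008  0.0002 -1.    ] gap 54.0 q [ 0.4233  0.5582  1.6478 -0.0001  0.9348 -1.0499] F [0.1512 0.224  1.0064]
(array([ 2.9601,  0.5157, -0.1869]), array([-0.0584,  0.0085, -0.0036]))
```

View pics/e7.png

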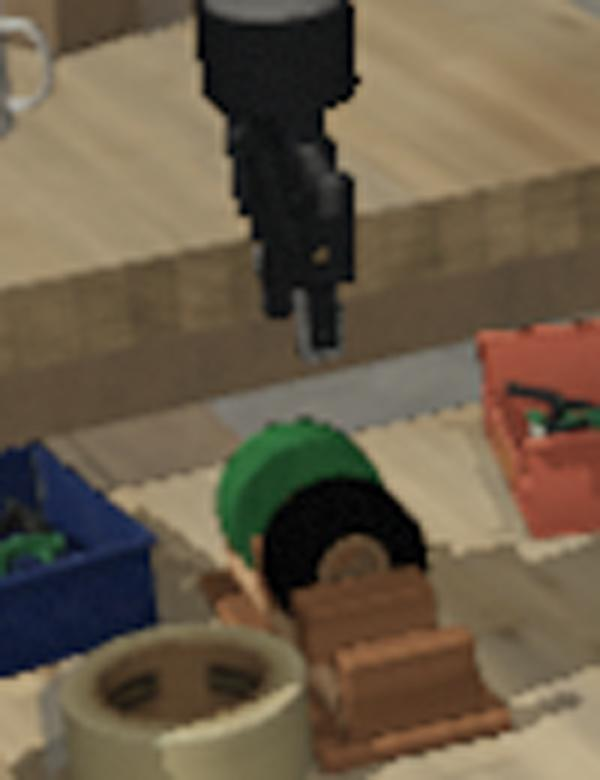

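carry_out(
  commands=[
    [[0.1,0.3,-0.1,-0.05,0,0,54],[0.6,0.5,-0.18,-0.05,0,0,54],[1.4,0.5,-0.18,-0.05,0,0,54],[1.9,0.5,-0.18,-0.05,0,0,54],[1.9,0.5,-0.18,-0.05,0,0,54]],
  ],
)

```text
t: 17.1
tcp_pos: [0.4586, 0.3438, 0.1017]
tool_rot: [0.032, 0.708, -0.033, 0.705]
force: [-0.3, 0.0, -0.1]
finger_gap: 0.635
```

```bash
python3 - <<'E'
from mv import *
snap('side','side17'); st(); crop('side17',190,120,290,250,6,'e7')
print(rel([0.461,.3442,0.081],np.radians(84.7)))
E
```

```text
t 17.15 tcp [0.4594 0.3442 0.1028] phi 84.7399800899016 axis [-0.0025 -0.0012 -1.    ] gap 53.9 q [ 0.4484  0.6373  1.6683  0.      0.8388 -1.0307] F [1.508  0.1283 0.3808]
(array([0.8716, 0.0081, 0.0652]), array([ 0.008 , -0.0273,  0.0161]))
```

View pics/e7.png

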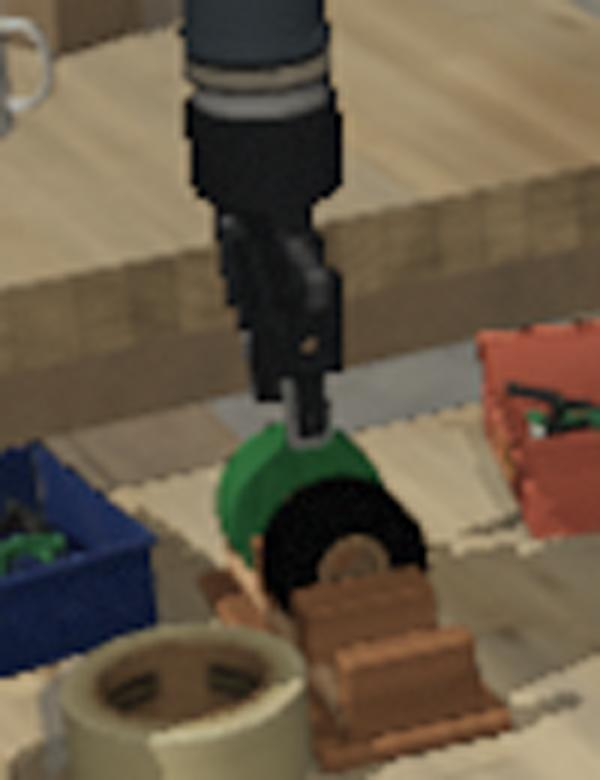

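carry_out(
  commands=[
    [[0.4,0,0.06,0,0,0,54],[0.75,0,0.06,0,0,0,54],[0.85,0,0.06,0,0,0,54],[0.85,0,0.06,0,0,0,54],[0.85,0,0.06,0,0,0,20]],
  ],
)

```text
t: 17.65
tcp_pos: [0.4619, 0.3442, 0.0829]
tool_rot: [0.033, 0.706, -0.033, 0.706]
force: [0.2, -0.2, -0.8]
finger_gap: 0.473
```

carry_out(
  commands=[
    [[0,0,0,0,0,0,20],[0,0,0,0,0,0,20],[0,0,0,0,0,0,20],[0,0,0,0,0,0,20],[0,0,0,0,0,0,20]],
  ],
)

```text
t: 18.15
tcp_pos: [0.4621, 0.3443, 0.0832]
tool_rot: [0.033, 0.706, -0.032, 0.707]
force: [0.2, -0.7, 2.8]
finger_gap: 0.339
```

```bash
python3 - <<'E'
from mv import *
snap('side','side18'); st(); crop('side18',190,120,290,250,6,'e7')
print(rel([0.6455,-.138,0.225],np.radians(90.5)))
E
```

```text
t 18.2 tcp [0.4621 0.3443 0.0832] phi 84.72280398770563 axis [ 0.0008  0.0003 -1.    ] gap 29.3 q [ 0.4465  0.6694  1.6754 -0.0001  0.7959 -1.0321] F [-0.3494 -0.8389  3.673 ]
(array([ -5.6725, -18.5329,   9.0831]), array([-1.1554,  0.0089, -0.0041]))
```

View pics/e7.png

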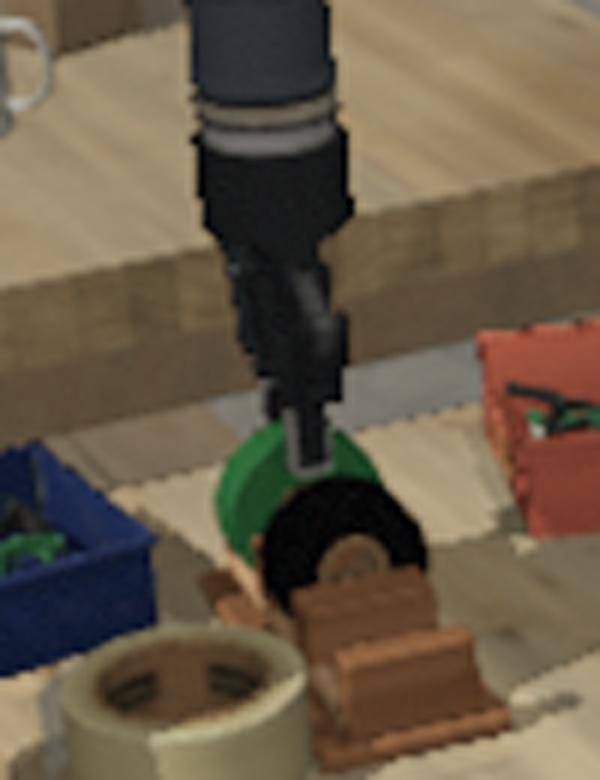

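carry_out(
  commands=[
    [[-0.8,0,0,0,0,0,20],[-2,0,0,0,0,0,20],[-3.4,0,0,0,0,0,20],[-4.8,-0.3,0.2,0,0,0,20],[-5.5,-1.5,0.7,0,0,0,20]],
  ],
)

```text
t: 18.7
tcp_pos: [0.4765, 0.3074, 0.223]
tool_rot: [0.032, 0.705, -0.03, 0.708]
force: [0.6, -0.6, -0.8]
finger_gap: 0.342
```

carry_out(
  commands=[
    [[0,-1.4,0.7,0,0,0,20],[0,-3.2,1.6,-0.2,0,0,20],[0,-5,2.5,-0.4,0,0,20],[0,-6.8,3.4,-0.7,0,0,20],[0,-8.6,4.3,-0.9,0,0,20]],
  ],
)

```text
t: 19.2
tcp_pos: [0.5625, 0.0807, 0.2197]
tool_rot: [0.005, 0.708, -0.004, 0.707]
force: [0.0, -0.3, -1.2]
finger_gap: 0.338
```

```bash
python3 - <<'E'
from mv import *
st()
print(rel([0.6455,-.138,0.215],np.radians(90.5)))
E
```

```text
t 19.2 tcp [0.5625 0.0807 0.2197] phi 89.28275916761693 axis [-0.0013  0.0003 -1.    ] gap 28.9 q [-0.0543  0.4655  1.5891  0.0002  1.0883 -1.6127] F [ 0.0249 -0.2692 -1.2089]
(array([ 0.1821, -8.7051,  3.4312]), array([-0.2434, -0.0144, -0.0033]))
```

carry_out(
  commands=[
    [[0,-2,0.8,-0.1,0,0,20],[0,-4,1.6,-0.2,0,0,20],[0,-6,2.4,-0.2,0,0,20],[0,-7.6,3,-0.2,0,0,20],[0,-8.3,3.3,-0.2,0,0,20]],
  ],
)

```text
t: 19.7
tcp_pos: [0.6432, -0.131, 0.2194]
tool_rot: [-0.001, 0.707, -0.0, 0.707]
force: [-0.1, 0.8, -1.5]
finger_gap: 0.339
```

carry_out(
  commands=[
    [[0.4,0,0,0,0,0,20],[1,0,0,0,0,0,20],[1.6,0,0,0,0,0,20],[1.8,0,0,0,0,0,20],[1.8,0,0,0,0,0,20]],
  ],
)

```text
t: 20.2
tcp_pos: [0.6409, -0.1247, 0.1736]
tool_rot: [-0.001, 0.708, 0.002, 0.706]
force: [-0.1, 0.3, -1.1]
finger_gap: 0.343
```

```bash
python3 - <<'E'
from mv import *
snap('side','side19'); st(); crop('side19',320,150,440,290,5,'e7')
print(rel([0.6455,-.138,0.083],np.radians(90.5)))
E
```

```text
t 20.25 tcp [ 0.6417 -0.1252  0.1747] phi 90.27276744747631 axis [-0.0016  0.0008 -1.    ] gap 28.8 q [-0.3633  0.6297  1.4075  0.0002  1.1062 -1.9389] F [ 0.6852 -0.0739 -1.5719]
(array([ 3.6666, -0.5173,  0.1556]), array([-0.0454, -0.0187, -0.0091]))
```

View pics/e7.png

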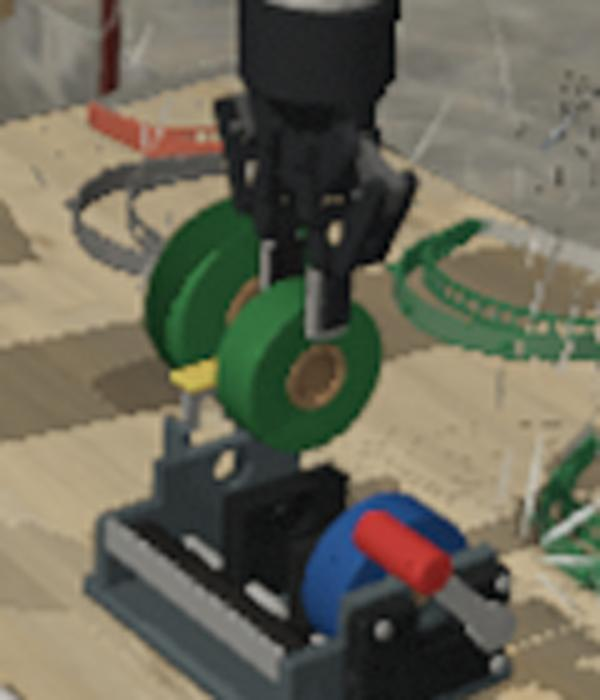

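carry_out(
  commands=[
    [[0,-0.3,0.1,-0.05,0,0,20],[0.4,-0.53,0.16,-0.05,0,0,20],[1,-0.53,0.16,-0.05,0,0,20],[1.6,-0.53,0.16,-0.05,0,0,20],[1.8,-0.53,0.16,-0.05,0,0,20]],
  ],
)

```text
t: 20.75
tcp_pos: [0.6443, -0.1388, 0.1271]
tool_rot: [-0.002, 0.709, 0.004, 0.705]
force: [-0.9, 0.9, -1.7]
finger_gap: 0.345
```

```bash
python3 - <<'E'
from mv import *
snap('side','side20'); st(); crop('side20',320,170,440,290,5,'e7')
print(rel([0.6455,-.1385,0.084],np.radians(90.5)))
E
```

```text
t 20.8 tcp [ 0.6444 -0.1387  0.127 ] phi 90.46293285334235 axis [-0.0054  0.0023 -1.    ] gap 29.1 q [-0.3812  0.6958  1.4242  0.0001  1.0274 -1.9602] F [-0.4149  0.07   -2.1966]
(array([1.7206, 0.0027, 0.0536]), array([-0.0073, -0.0613, -0.0264]))
```

View pics/e7.png

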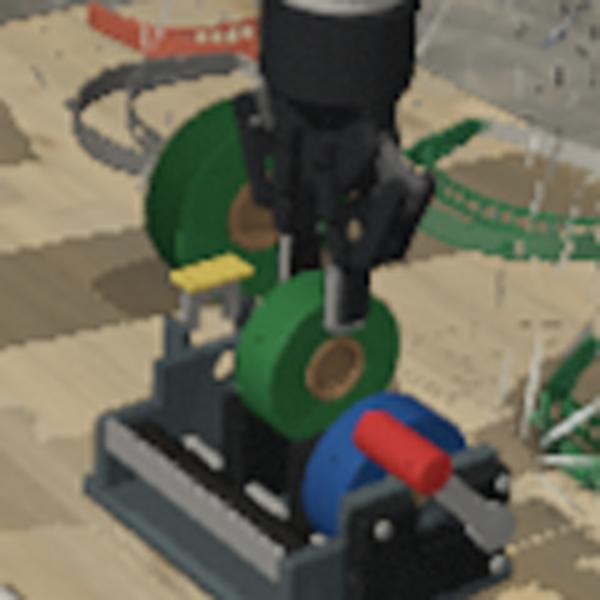

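carry_out(
  commands=[
    [[0.4,0,0.04,0,-0.05,0,20],[0.9,0,0.04,0,-0.05,0,20],[1.4,0,0.04,0,-0.05,0,20],[1.66,0,0.04,0,-0.05,0,20],[1.66,0,0.04,0,-0.05,0,20]],
  ],
)

```text
t: 21.3
tcp_pos: [0.6463, -0.139, 0.0871]
tool_rot: [-0.003, 0.707, 0.003, 0.708]
force: [0.7, -0.5, -1.2]
finger_gap: 0.34
```

carry_out(
  commands=[
    [[0,0,0,0,0,0,20],[0,0,0,0,0,0,42],[0,0,0,0,0,0,42],[0,0,0,0,0,0,42],[-0.4,0,0,0,0,0,42]],
  ],
)

```text
t: 21.8
tcp_pos: [0.6464, -0.1391, 0.0982]
tool_rot: [-0.003, 0.706, 0.003, 0.708]
force: [-0.6, 0.7, 0.1]
finger_gap: 0.486
```

carry_out(
  commands=[
    [[-0.8,0,0,0,0,0,42],[-1.8,0,0,0,0,0,50],[-3.2,0.6,-0.4,0,0,0,60],[-4.4,2.2,-1,0,0,0,60],[-4.4,4,-2,0,0,0,60]],
  ],
)

```text
t: 22.3
tcp_pos: [0.6017, -0.0439, 0.2142]
tool_rot: [-0.003, 0.701, 0.001, 0.713]
force: [1.0, 1.6, 0.2]
finger_gap: 0.705
```

carry_out(
  commands=[
    [[0,1.8,-0.9,1,0,0,60],[0,3.6,-1.8,2,0,0,60],[0,5,-2.4,3,0,0,60],[0,5.6,-2.6,4,0,0,60],[0,5.6,-2.6,5,0,0,60]],
  ],
)

```text
t: 22.8
tcp_pos: [0.53, 0.0994, 0.2094]
tool_rot: [0.151, 0.689, -0.15, 0.693]
force: [1.2, 0.1, 0.8]
finger_gap: 0.699
```

```bash
python3 - <<'E'
from mv import *
snap('side','side21'); snap('top','top21'); st(); crop('side21',260,190,440,310,4,'e7');crop('top21',270,180,430,310,5,'e8')
E
```

```text
t 22.9 tcp [0.5314 0.0976 0.2093] phi 65.57788032956108 axis [ 0.0061 -0.0001 -1.    ] gap 60.0 q [-0.0253  0.4402  1.6736  0.0001  1.0216 -1.1699] F [-0.7372 -0.366   0.4573]
```

View pics/e7.png

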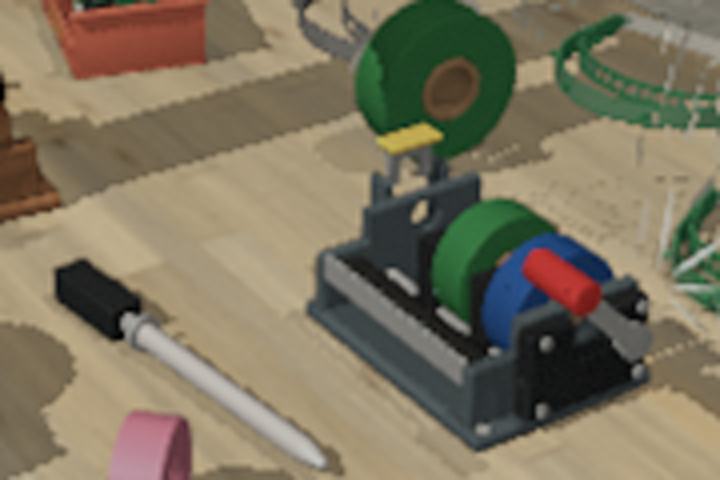

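View pics/e8.png

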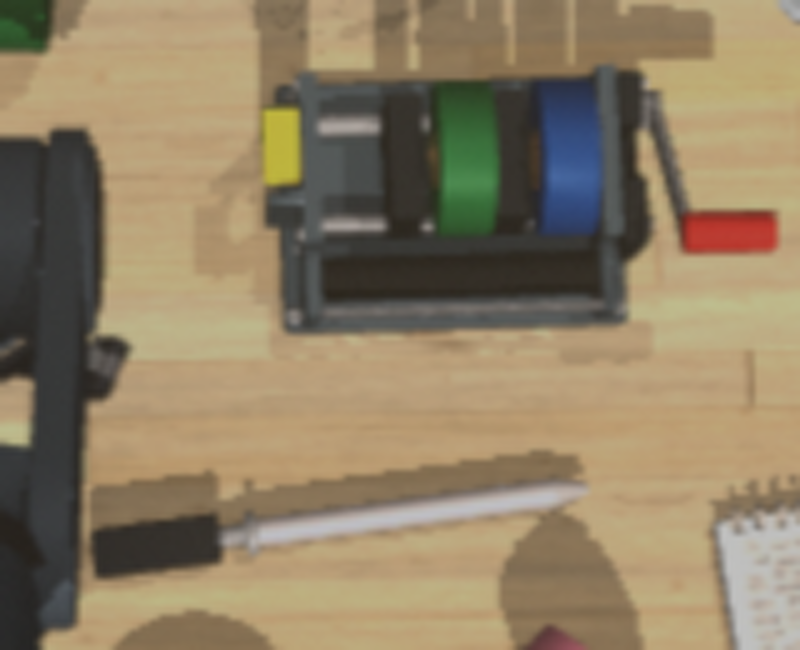

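```bash
python3 - <<'E'
from rollfit import *
np.set_printoptions(precision=4,suppress=True)
t=load('top21')
g=lambda x,y:np.array([270+(x+.5)/5-.5,180+(y+.5)/5-.5])
obs=[(t,(0,-236,13),g(588,490),1),(t,(0,-52,13),g(250,532),1),(t,(0,0,26),g(157,546),1)]
p,r=fit(obs,[.47,.12,0]);print('shaft',p,r)
draw('top21',[(SHAFT,p,(0,255,255))],280,260,400,310,6,'d1')
draw('side21',[(SHAFT,p,(0,255,255))],260,240,350,310,7,'d2')
for c,b,q in(('green',(355,194,372,230),(-.14)),('blue',(374,194,392,230),-.196)):
    im=mask(t['image'],c,b); v,u=np.nonzero(im); print(c,u.min(),u.max(),v.min(),v.max(),len(u))
    print(rollpose(t,c,b,np.array([.646,q,0.005])))
E
```

```text
shaft [0.4457 0.0255 0.1151] [[-0.1441 -0.0644]
 [ 0.3238  0.346 ]
 [-0.1784 -0.2777]]
green 357 369 197 226 350
(array([ 0.6456, -0.1437, -0.0509]), np.float64(49.568627450980394), np.uint64(375))
blue 378 390 197 226 342
(array([ 0.6471, -0.2021, -0.0371]), np.float64(74.50980392156863), np.uint64(371))
```

View pics/d1.png

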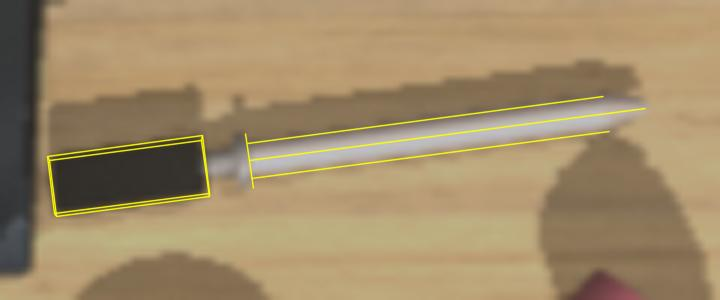

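View pics/d2.png

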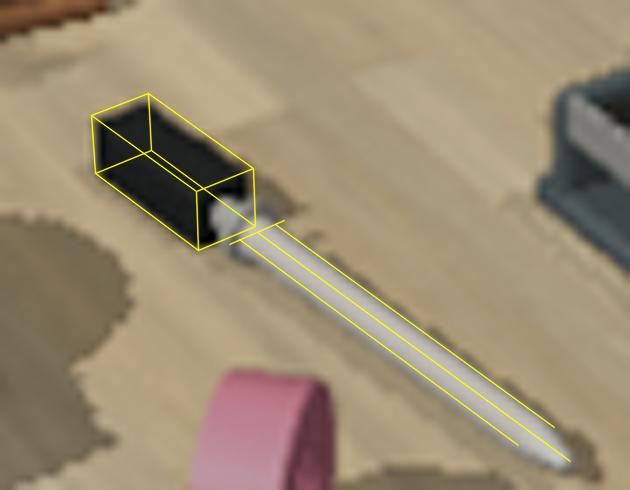

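```bash
python3 - <<'E'
from mv import *
st(); print(rel([.4448,.0334,.15],.115))
E
```

```text
t 22.9 tcp [0.5314 0.0976 0.2093] phi 65.57788032956108 axis [ 0.0061 -0.0001 -1.    ] gap 60.0 q [-0.0253  0.4402  1.6736  0.0001  1.0216 -1.1699] F [-0.7372 -0.366   0.4573]
(array([ 2.3527, -3.7761, -2.1056]), array([11.7977,  0.0438, -0.0585]))
```

carry_out(
  commands=[
    [[0,-0.7,-0.4,1.6,0,0,60],[0,-1.5,-0.8,3.2,0,0,60],[0,-2.3,-1.3,4.8,0,0,60],[0,-3.1,-1.7,6.4,0,0,60],[0,-3.8,-2.1,8,0,0,60]],
  ],
)

```text
t: 23.4
tcp_pos: [0.4439, 0.031, 0.2084]
tool_rot: [0.38, 0.595, -0.378, 0.599]
force: [-0.1, 0.2, -0.8]
finger_gap: 0.706
```

carry_out(
  commands=[
    [[0,0,0,1.5,0,0,60],[0.6,0,0,3,0,0,60],[1.4,0,0,3.8,0,0,60],[2.3,0,0,3.8,0,0,60],[2.3,0,0,3.8,0,0,60]],
  ],
)

```text
t: 23.9
tcp_pos: [0.4432, 0.0318, 0.1489]
tool_rot: [0.471, 0.528, -0.471, 0.527]
force: [-0.1, -0.1, 0.7]
finger_gap: 0.7
```

```bash
python3 - <<'E'
from wf import *
from mv import *
snap('side','side22');st(); print(rel([.4448,.0334,.05],.115))
draw('side22',[(SHAFT,[.4457,.0255,.1151],(0,255,255))],250,150,370,310,4,'d2')
E
```

```text
t 23.95 tcp [0.444  0.0318 0.15  ] phi 6.499648367844002 axis [ 0.0021  0.0004 -1.    ] gap 59.9 q [-0.1812  0.4272  1.9553  0.0011  0.7571 -0.2954] F [ 0.2103 -0.2859  0.1059]
(array([ 3.9985,  0.0298, -0.0613]), array([-0.0179, -0.0019, -0.0245]))
```

View pics/d2.png

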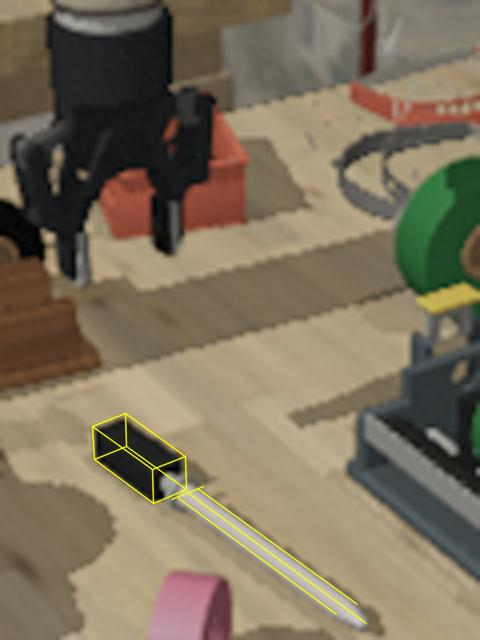

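carry_out(
  commands=[
    [[0.8,0.03,-0.06,0,0,0,60],[2,0.03,-0.06,0,0,0,60],[3.2,0.03,-0.06,0,0,0,60],[4,0.03,-0.06,0,0,0,60],[4,0.03,-0.06,0,0,0,60]],
  ],
)

```text
t: 24.45
tcp_pos: [0.4454, 0.0335, 0.0495]
tool_rot: [0.471, 0.527, -0.47, 0.528]
force: [-0.4, -0.1, -0.9]
finger_gap: 0.698
```

```bash
python3 - <<'E'
from wf import *
from mv import *
snap('side','side23');st(); print(rel([.4448,.0334,.004],.115))
crop('side23',250,200,350,310,6,'d2')
E
```

```text
t 24.5 tcp [0.4459 0.0335 0.0505] phi 6.493896202668628 axis [ 0.0039  0.0001 -1.    ] gap 59.9 q [-0.1765  0.6372  2.0181  0.0017  0.4824 -0.2913] F [-0.147   0.9493  0.1784]
(array([ 1.8592, -0.0532, -0.0034]), array([-0.019 ,  0.0039, -0.0447]))
```

View pics/d2.png

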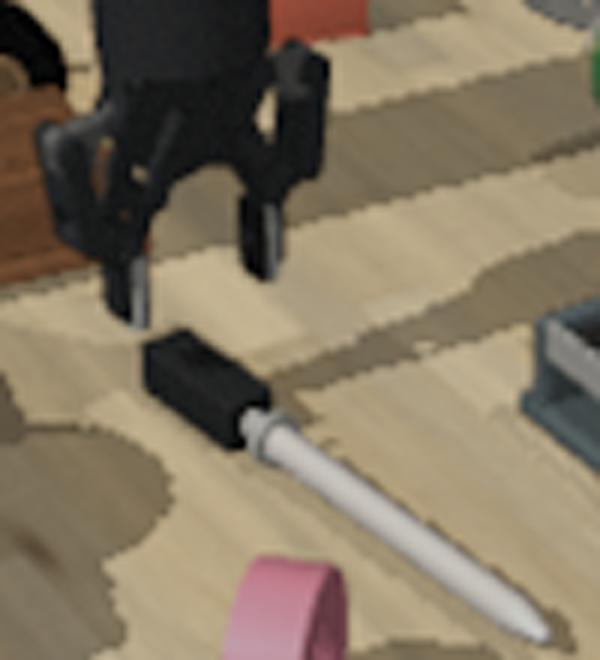

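carry_out(
  commands=[
    [[0.6,-0.04,0,0,0,0,60],[1.2,-0.04,0,0,0,0,60],[1.7,-0.04,0,0,0,0,60],[1.82,-0.04,0,0,0,0,60],[1.82,-0.04,0,0,0,0,60]],
  ],
  force=100,
)

```text
t: 25.0
tcp_pos: [0.4456, 0.0334, 0.0058]
tool_rot: [0.472, 0.526, -0.47, 0.529]
force: [-0.3, -0.5, 0.7]
finger_gap: 0.704
```

carry_out(
  commands=[
    [[0,0,0,0,0,0,60],[0,0,0,0,0,0,15],[0,0,0,0,0,0,15],[0,0,0,0,0,0,15],[0,0,0,0,0,0,15]],
  ],
  force=100,
)

```text
t: 25.5
tcp_pos: [0.4447, 0.0336, 0.0057]
tool_rot: [0.472, 0.526, -0.47, 0.529]
force: [-0.7, -0.0, 8.7]
finger_gap: 0.284
```

carry_out(
  commands=[
    [[0,0,0,0,0,0,15],[0,0,0,0,0,0,15],[0,0,0,0,0,0,15],[0,0,0,0,0,0,15],[0,0,0,0,0,0,15]],
  ],
  force=100,
)

```text
t: 26.0
tcp_pos: [0.4447, 0.0336, 0.0057]
tool_rot: [0.472, 0.526, -0.47, 0.529]
force: [-0.3, -0.4, 8.3]
finger_gap: 0.28
```

```bash
python3 - <<'E'
from wf import *
from mv import *
snap('side','side24');st()
crop('side24',250,200,350,310,6,'d2')
E
```

```text
t 26.05 tcp [0.4447 0.0336 0.0057] phi 6.447666128157805 axis [ 0.0051 -0.     -1.    ] gap 24.2 q [-0.1767  0.7387  2.0348  0.0025  0.3631 -0.2915] F [-0.9154  0.6679  8.7897]
```

View pics/d2.png

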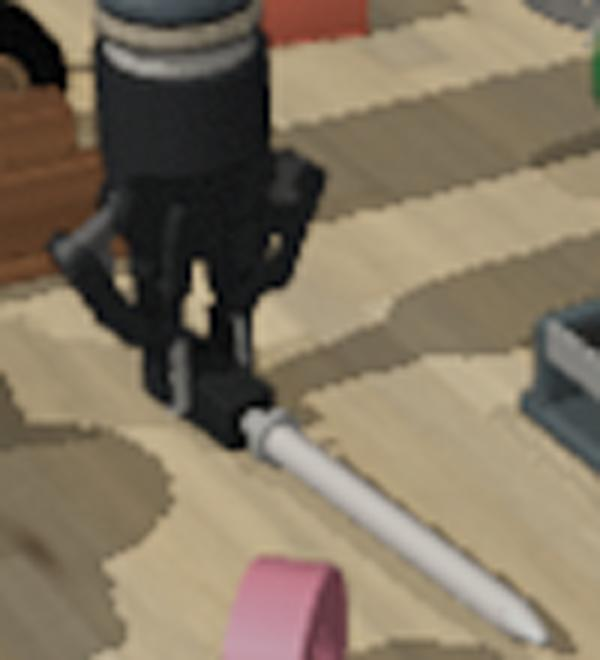

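carry_out(
  commands=[
    [[-0.5,0,0,0,0,0,15],[-1.5,0,0,0,0,0,15],[-3,0,0,0,0,0,15],[-4.5,0,0,0,0,0,15],[-5.8,0,0,0,0,0,15]],
  ],
)

```text
t: 26.55
tcp_pos: [0.4434, 0.0338, 0.1513]
tool_rot: [0.472, 0.526, -0.47, 0.528]
force: [0.7, -0.3, -2.3]
finger_gap: 0.28
```

carry_out(
  commands=[
    [[0,0.8,-0.6,0,0,0,15],[0,2.2,-1.8,0.2,0,0,15],[0,3.6,-3.1,0.4,0,0,15],[0,5,-4.4,0.6,0,0,15],[0,6.4,-5.6,0.8,0,0,15]],
  ],
)

```text
t: 27.05
tcp_pos: [0.5872, 0.1924, 0.15]
tool_rot: [0.49, 0.51, -0.489, 0.511]
force: [1.3, -0.6, -3.3]
finger_gap: 0.278
```

carry_out(
  commands=[
    [[0,1.2,-1.1,0.2,0,0,15],[0,1.9,-1.6,0.4,0,0,15],[0,2,-1.7,0.4,0,0,15],[0,2,-1.7,0.4,0,0,15],[0,2,-1.7,0.4,0,0,15]],
  ],
)

```text
t: 27.55
tcp_pos: [0.6335, 0.2344, 0.1498]
tool_rot: [0.498, 0.502, -0.498, 0.502]
force: [-0.5, 0.7, -3.5]
finger_gap: 0.28
```

```bash
python3 - <<'E'
from mv import *
snap('side','side25');snap('top','top25');st()
crop('side25',220,120,420,280,4,'d2')
crop('top25',230,160,390,260,5,'d1')
print(rel([.643,.24,.0527],np.radians(.5)))
E
```

```text
t 27.65 tcp [0.634  0.2342 0.1504] phi 0.4248107712398048 axis [ 0.0022 -0.0006 -1.    ] gap 24.1 q [ 0.1894  0.6847  1.3677 -0.0011  1.0871  0.1825] F [ 0.389  -0.4969 -2.6171]
(array([ 3.9091,  0.3521, -0.2298]), array([-0.015 ,  0.0066, -0.0256]))
```

View pics/d2.png

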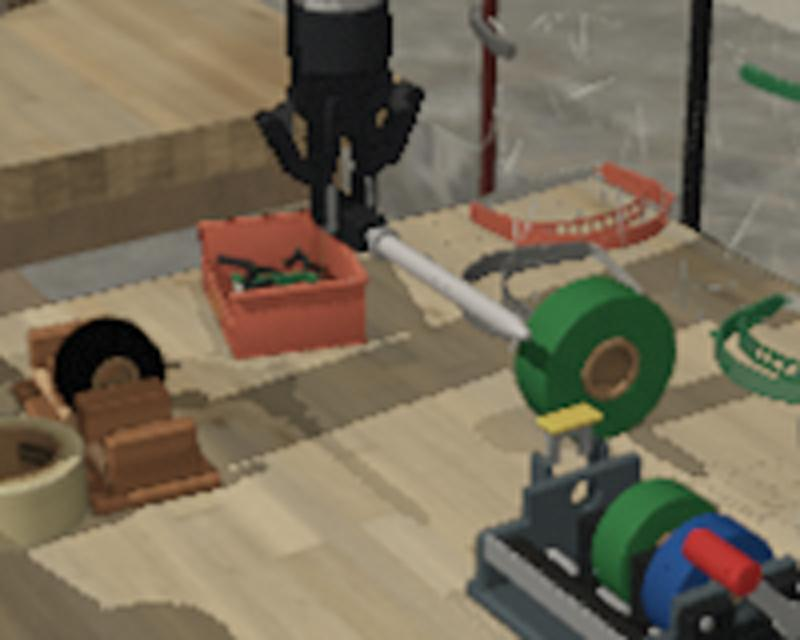

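View pics/d1.png

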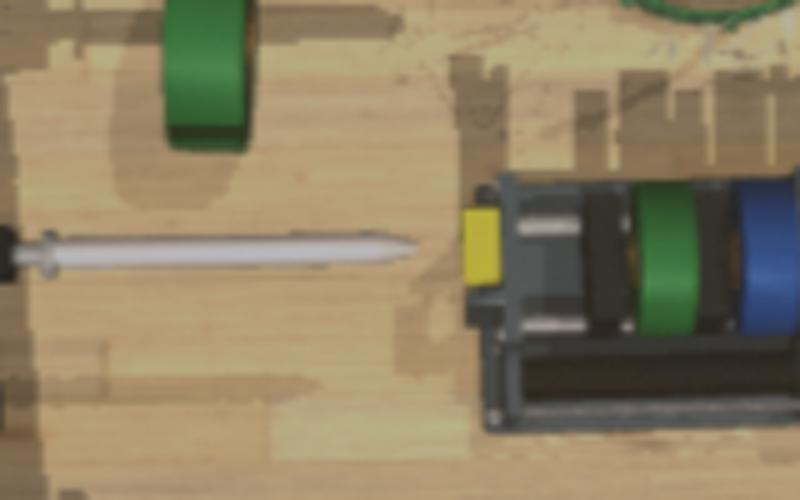

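```bash
python3 - <<'E'
from rollfit import *
np.set_printoptions(precision=4,suppress=True)
t=load('top0')
b=(258,135,290,200)
m=mask(t['image'],'green',b); v,u=np.nonzero(m); print(u.min(),u.max(),v.min(),v.max())
for z in(.05,.1,.12): print(z,atz(t,272,v.max()+.5,z),atz(t,272,v.min()-.5,z))
t=load('top25'); s=load('side25')
g=lambda x,y:np.array([230+(x+.5)/5-.5,160+(y+.5)/5-.5])
for z in(.15,.157,.165): print(z,'tip',atz(t,*g(418,248),z),'collar',atz(t,*g(50,253),z))
h=lambda x,y:np.array([220+(x+.5)/4-.5,120+(y+.5)/4-.5])
print(h(527,335),h(377,240)); 
x=.6345
for z in(.145,.15,.157,.165): print(z,proj(s,[[x,.2342-.008-.236,z],[x,.2342-.008-.052,z]]))
E
```

```text
263 278 147 188
0.05 [0.7164 0.0998 0.05  ] [0.8345 0.0992 0.05  ]
0.1 [0.704  0.0967 0.1   ] [0.8182 0.096  0.1   ]
0.12 [0.6991 0.0954 0.12  ] [0.8117 0.0948 0.12  ]
0.15 tip [ 0.6366 -0.01    0.15  ] collar [0.6368 0.1754 0.15  ]
0.157 tip [ 0.6351 -0.0099  0.157 ] collar [0.6354 0.1746 0.157 ]
0.165 tip [ 0.6335 -0.0099  0.165 ] collar [0.6337 0.1736 0.165 ]
[351.375 203.375] [313.875 179.625]
0.145 [[351.4246 207.2427]
 [315.9956 183.8013]]
0.15 [[351.4541 205.5436]
 [315.9683 182.2165]]
0.157 [[351.4954 203.1553]
 [315.93   179.9896]]
0.165 [[351.5429 200.4121]
 [315.886  177.4328]]
```

```bash
python3 - <<'E'
from h import *
np.set_printoptions(precision=4,suppress=True)
for fn in('top0','top21'):
    t=load(fn); im=cv2.cvtColor(t['image'],cv2.COLOR_RGB2GRAY).astype(float); im=cv2.GaussianBlur(im,(0,0),.8)
    def line(us,v0,v1,z,sign):
        pts=[]
        for u in us:
            g=sign*np.diff(im[v0:v1,u]); k=g.argmax()
            if 0<k<len(g)-1:
                a,b,c=g[k-1:k+2]; k=k+.5*(a-c)/(a-2*b+c)
            pts.append(atz(t,u,v0+k+.5,z)[:2])
        P=np.array(pts); 
        for _ in range(3):
            c=np.polyfit(P[:,1],P[:,0],1); r=P[:,0]-np.polyval(c,P[:,1]); P=P[np.abs(r)<2*r.std()+1e-4]
        return c[0],np.polyval(c,-.139),r.std(),len(P)
    print('front base',line(range(332,392),240,250,0.0,1))
    print('bottom cutter bright',line(range(337,388),236,244,0.05,1))
    print('rear',line(range(338,385),192,202,0.0,-1))
E
```

```text
front base (np.float64(-0.015675019053510656), np.float64(0.5630445505862014), np.float64(0.0004145217687983067), 58)
bottom cutter bright (np.float64(-0.0135771501280832), np.float64(0.5725512678359725), np.float64(0.0002845902330484764), 51)
rear (np.float64(-0.030782345836831416), np.float64(0.7074897593735123), np.float64(0.0032295419797611804), 47)
front base (np.float64(-0.015493477099629152), np.float64(0.5630436564268904), np.float64(0.0004147302179134179), 58)
bottom cutter bright (np.float64(-0.013451556307933932), np.float64(0.572575471707274), np.float64(0.0002740969635002718), 51)
rear (np.float64(-0.005234061398070915), np.float64(0.7055383648852923), np.float64(0.0006174648577594725), 40)
```

```bash
python3 - <<'E'
from mv import *
st();print(rel([.6405,.24,.0527],.0145))
E
```

```text
t 27.65 tcp [0.634  0.2342 0.1504] phi 0.4248107712398048 axis [ 0.0022 -0.0006 -1.    ] gap 24.1 q [ 0.1894  0.6847  1.3677 -0.0011  1.0871  0.1825] F [ 0.389  -0.4969 -2.6171]
(array([ 3.9088,  0.2521, -0.2305]), array([-0.0812,  0.0067, -0.0256]))
```

carry_out(
  commands=[
    [[0.5,0.1,-0.1,-0.08,0,0,15],[1.5,0.25,-0.23,-0.08,0,0,15],[2.8,0.25,-0.23,-0.08,0,0,15],[3.7,0.25,-0.23,-0.08,0,0,15],[3.9,0.25,-0.23,-0.08,0,0,15]],
  ],
)

```text
t: 28.15
tcp_pos: [0.639, 0.2402, 0.0491]
tool_rot: [0.495, 0.504, -0.497, 0.503]
force: [-0.2, -0.1, -2.6]
finger_gap: 0.282
```

carry_out(
  commands=[
    [[0,0,0,0,0,0,15],[0,0,0,0,0,0,15],[0,0,0,0,0,0,15],[0,0,0,0,0,0,15],[0,0,0,0,0,0,15]],
  ],
)

```text
t: 28.65
tcp_pos: [0.6426, 0.2413, 0.0543]
tool_rot: [0.498, 0.502, -0.495, 0.505]
force: [-0.1, -0.4, -3.0]
finger_gap: 0.277
```

```bash
python3 - <<'E'
from mv import *
st();print(rel([.6405,.24,.0527],.0145))
snap('side','side26');snap('top','top26')
crop('side26',280,180,420,280,5,'d2')
crop('top26',230,180,390,260,5,'d1')
E
```

```text
t 28.65 tcp [0.6426 0.2413 0.0543] phi 0.8771645219842329 axis [ 0.0062  0.0004 -1.    ] gap 23.7 q [ 0.1972  0.8181  1.3916 -0.0011  0.9259  0.1825] F [-0.1047 -0.3909 -3.021 ]
(array([ 0.0651, -0.0836,  0.0502]), array([ 0.0093, -0.0032, -0.0707]))
```

View pics/d2.png

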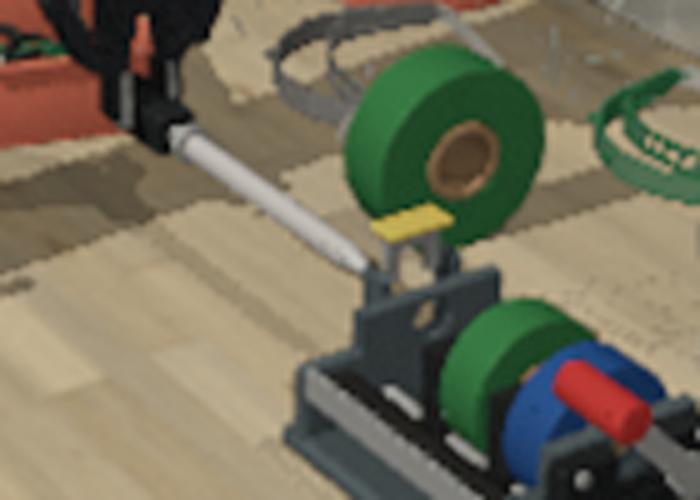

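View pics/d1.png

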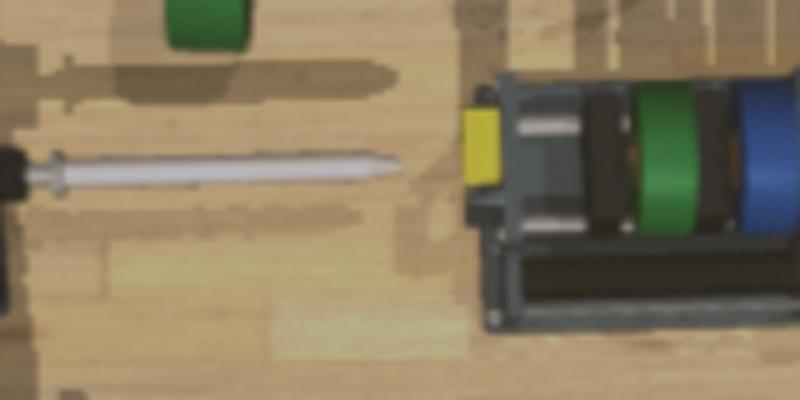

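```bash
python3 - <<'E'
from mv import *
t=load('top26'); s=load('side26')
g=lambda x,y:np.array([230+(x+.5)/5-.5,180+(y+.5)/5-.5])
for z in(.0616,): print('tip',atz(t,*g(401,165),z),'collar',atz(t,*g(60,174),z))
print('hole top px crop',(proj(t,[.6448,-.0545,.06])[0]-[230,180]+.5)*5)
print('hole inner side crop',(proj(s,[[.646-.0145*.0745,-.139+.0745,.06]])[0]-[280,180]+.5)*5)
q=R.from_quat(manip.sense()['tool_rot']).as_matrix(); p=manip.sense()['tcp_pos']
tip=p+q@np.array([-.0073,0,.244]);print('pred tip',tip, 'side crop',(proj(s,tip)[0]-[280,180]+.5)*5)
E
```

```text
tip [ 0.6459 -0.0017  0.0616] collar [0.6437 0.1808 0.0616]
hole top px crop [500.173  166.5522]
hole inner side crop [430.9507 315.9361]
pred tip [ 0.6459 -0.0027  0.0611] side crop [367.2758 266.5171]
```

carry_out(
  commands=[
    [[0.06,-0.08,0,0,0,-0.05,15],[0.06,-0.08,0.4,0,0,-0.05,15],[0.06,-0.08,1,0,0,-0.05,15],[0.06,-0.08,1.5,0,0,-0.05,15],[0.06,-0.08,1.6,0,0,-0.05,15]],
  ],
)

```text
t: 29.25
tcp_pos: [0.6408, 0.1985, 0.0516]
tool_rot: [0.497, 0.503, -0.497, 0.503]
force: [-0.3, -0.2, -3.2]
finger_gap: 0.279
```

```bash
cat > chk.py <<'E'
from mv import *
import sys
st()
s=manip.sense();q=R.from_quat(s['tool_rot']).as_matrix(); p=s['tcp_pos']
def own(w):
    d=np.array(w)-[.646,-.139,0]; c,n=np.cos(.0145),np.sin(.0145); return np.array([c*d[0]+n*d[1],-n*d[0]+c*d[1],d[2]])*1000
print('own tip',own(p+q@np.array([-.0073,0,.244])),'collar',own(p+q@np.array([-.0073,0,.063])),'force own',own(s['force']/1000+[.646,-.139,0]),'M',s['ft_torque'])
if len(sys.argv)>1:
    n=sys.argv[1]; snap('side','side'+n);snap('top','top'+n); crop('side'+n,300,180,420,280,6,'d2'); crop('top'+n,260,180,400,250,5,'d1')
E
python3 chk.py 27
```

```text
t 29.25 tcp [0.6408 0.1985 0.0516] phi 0.7272466039766046 axis [-0.0005 -0.0007 -1.    ] gap 23.9 q [ 0.1344  0.8078  1.4311 -0.0008  0.9033  0.1222] F [-0.2698 -0.195  -3.1732]
own tip [-0.7701 93.5297 59.0935] collar [ -0.4431 274.5294  58.972 ] force own [-0.2726 -0.1911 -3.1732] M [ 0.0278  0.0554 -0.0736]
```

View pics/d2.png

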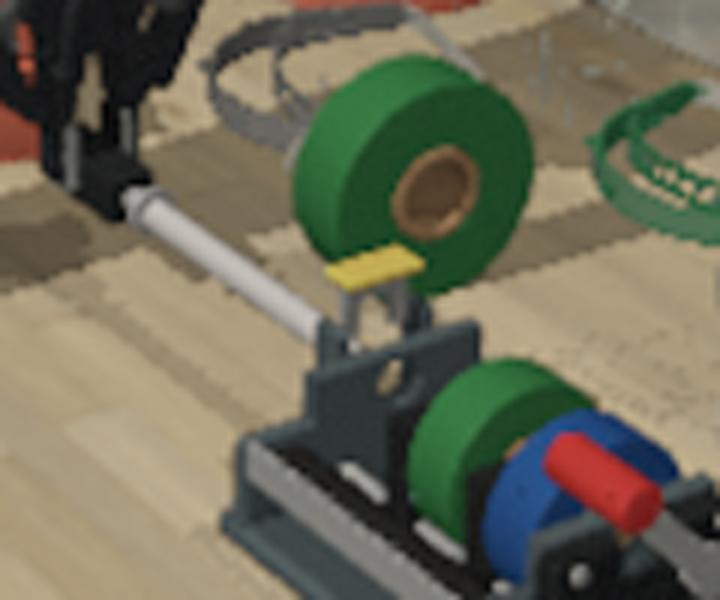

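View pics/d1.png

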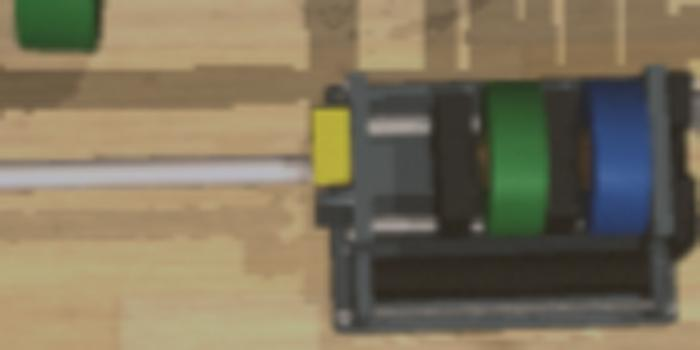

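carry_out(
  commands=[
    [[-0.03,0.02,0.2,0,0,0,15],[-0.03,0.02,0.5,0,0,0,15],[-0.03,0.02,0.8,0,0,0,15],[-0.03,0.02,1,0,0,0,15],[-0.03,0.02,1,0,0,0,15]],
  ],
)

```text
t: 29.85
tcp_pos: [0.6415, 0.1752, 0.0524]
tool_rot: [0.496, 0.504, -0.497, 0.504]
force: [-0.3, 0.9, -2.7]
finger_gap: 0.283
```

```bash
python3 chk.py 28
```

```text
t 29.85 tcp [0.6415 0.1752 0.0524] phi 0.816720782205877 axis [-0.0002 -0.0002 -1.    ] gap 24.2 q [ 0.099   0.8007  1.4476 -0.0002  0.8935  0.0849] F [-0.2816  0.9179 -2.7072]
own tip [ 0.0233 70.256  59.7747] collar [  0.0677 251.256   59.7384] force own [-0.2682  0.9219 -2.7072] M [ 0.0819 -0.0205  0.0356]
```

View pics/d2.png

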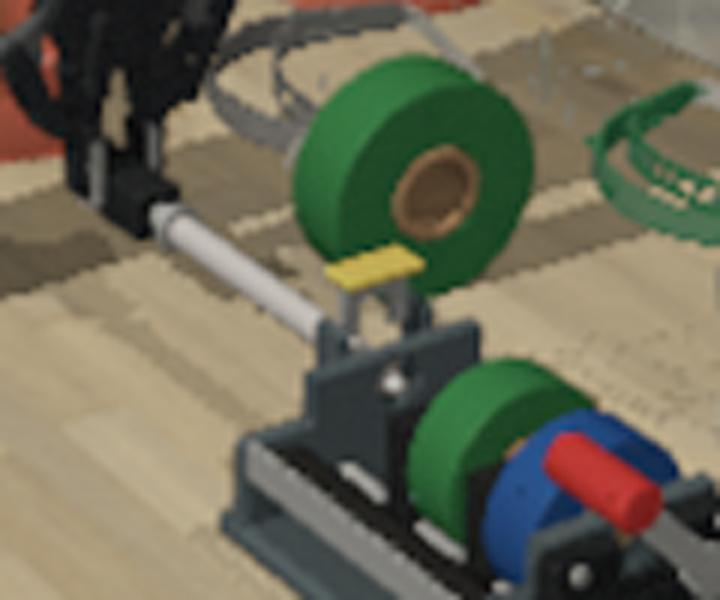

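View pics/d1.png

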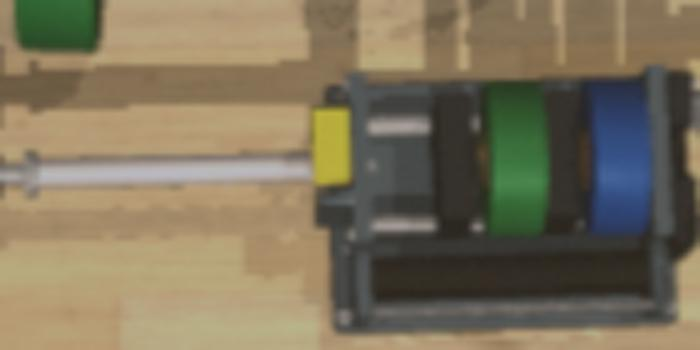

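carry_out(
  commands=[
    [[0,0,0.3,0,0,0,15],[0,0,0.6,0,0,0,15],[0,0,0.9,0,0,0,15],[0,0,1.2,0,0,0,15],[0,0,1.2,0,0,0,15]],
  ],
)

```text
t: 30.45
tcp_pos: [0.6421, 0.1447, 0.0525]
tool_rot: [0.496, 0.503, -0.497, 0.503]
force: [0.1, 0.2, -2.5]
finger_gap: 0.278
```

```bash
python3 chk.py 29
```

```text
t 30.45 tcp [0.6421 0.1447 0.0525] phi 0.7868925583487534 axis [-0.0001 -0.0004 -1.    ] gap 23.7 q [ 0.0523  0.7939  1.4668 -0.0005  0.8811  0.0389] F [ 0.1043  0.239  -2.4758]
own tip [ 0.0123 39.7087 59.839 ] collar [  0.151  220.7087  59.7743] force own [ 0.1078  0.2375 -2.4758] M [ 0.0797 -0.0304  0.0088]
```

View pics/d1.png

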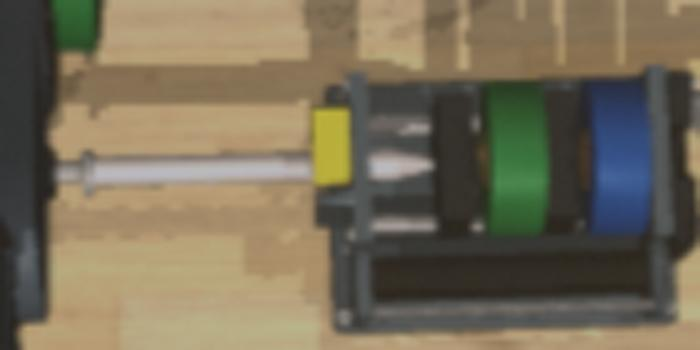

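View pics/d2.png

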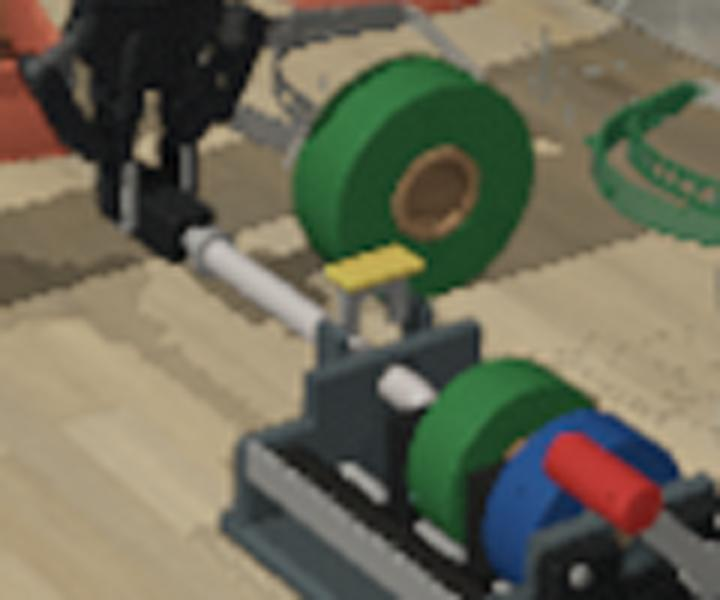

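Through the first cheek, no side force. Continue.

carry_out(
  commands=[
    [[0,0,0.3,0,0,0,15],[0,0,0.6,0,0,0,15],[0,0,0.9,0,0,0,15],[0,0,1.2,0,0,0,15],[0,0,1.2,0,0,0,15]],
  ],
)

```text
t: 31.05
tcp_pos: [0.6426, 0.1147, 0.0525]
tool_rot: [0.496, 0.503, -0.497, 0.504]
force: [-0.6, 0.1, -2.2]
finger_gap: 0.283
```

```bash
python3 chk.py
```

```text
t 31.05 tcp [0.6426 0.1147 0.0525] phi 0.7909223055863518 axis [ 0.     -0.0004 -1.    ] gap 24.2 q [ 0.0059  0.7885  1.482  -0.0005  0.8711 -0.0076] F [-0.6015  0.1363 -2.1864]
own tip [ 0.0856  9.7443 59.8504] collar [  0.2116 190.7442  59.7856] force own [-0.5994  0.145  -2.1864] M [-0.0206  0.0151  0.0382]
```

carry_out(
  commands=[
    [[0,0,0.3,0,0,0,15],[0,0,0.6,0,0,0,15],[0,0,0.9,0,0,0,15],[0,0,1.2,0,0,0,15],[0,0,1.2,0,0,0,15]],
  ],
)

```text
t: 31.55
tcp_pos: [0.643, 0.0848, 0.0525]
tool_rot: [0.496, 0.503, -0.497, 0.504]
force: [-0.1, 0.6, -2.6]
finger_gap: 0.275
```

```bash
python3 chk.py
```

```text
t 31.55 tcp [0.643  0.0848 0.0525] phi 0.7944394059243519 axis [ 0.0001 -0.0003 -1.    ] gap 23.5 q [-0.0407  0.7844  1.4935 -0.0004  0.8635 -0.0543] F [-0.1019  0.6075 -2.5756]
own tip [  0.1325 -20.15    59.8438] collar [  0.2473 160.8499  59.7857] force own [-0.0931  0.6089 -2.5756] M [0.0829 0.0423 0.0058]
```

carry_out(
  commands=[
    [[0,0,0.3,0,0,0,15],[0,0,0.6,0,0,0,15],[0,0,0.9,0,0,0,15],[0,0,1.2,0,0,0,15],[0,0,1.2,0,0,0,15]],
  ],
)

```text
t: 32.05
tcp_pos: [0.6435, 0.0548, 0.0525]
tool_rot: [0.496, 0.503, -0.497, 0.504]
force: [-0.6, -0.2, -3.0]
finger_gap: 0.282
```

```bash
python3 chk.py 30
```

```text
t 32.05 tcp [0.6435 0.0548 0.0525] phi 0.7975257017204666 axis [ 0.0002 -0.0003 -1.    ] gap 24.1 q [-0.0876  0.7817  1.5012 -0.0004  0.8584 -0.1012] F [-0.5584 -0.228  -3.0371]
own tip [  0.189  -50.1626  59.8698] collar [  0.2941 130.8373  59.8064] force own [-0.5616 -0.2199 -3.0371] M [ 0.0503 -0.0622 -0.0328]
```

View pics/d2.png

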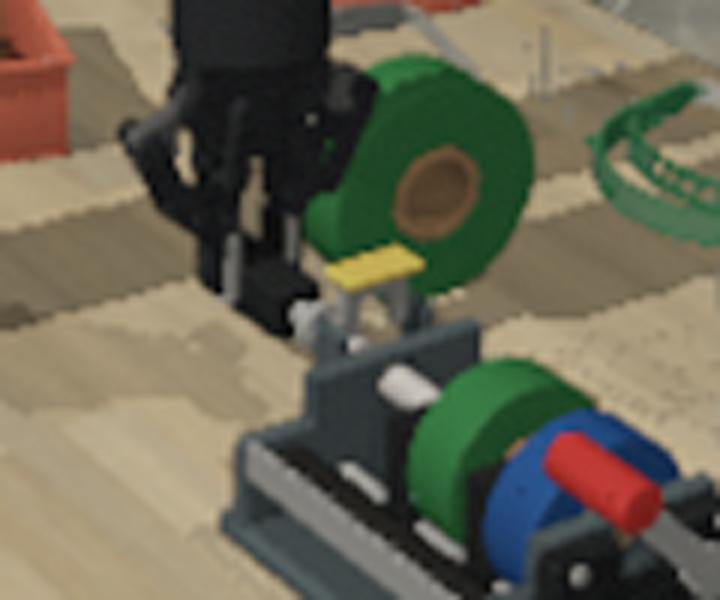

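carry_out(
  commands=[
    [[0,0,0.3,0,0,0,15],[0,0,0.7,0,0,0,15],[0,0,1.1,0,0,0,15],[0,0,1.4,0,0,0,15],[0,0,1.5,0,0,0,15]],
  ],
)

```text
t: 32.65
tcp_pos: [0.6441, 0.0172, 0.0525]
tool_rot: [0.497, 0.503, -0.497, 0.504]
force: [0.0, 0.4, -2.1]
finger_gap: 0.281
```

carry_out(
  commands=[
    [[0,0,0.05,0,0,0,15],[0,0,0.1,0,0,0,15],[0,0,0.15,0,0,0,15],[0,0,0.15,0,0,0,15],[0,0,0.15,0,0,0,15]],
  ],
)

```text
t: 33.15
tcp_pos: [0.6439, 0.0152, 0.0525]
tool_rot: [0.496, 0.504, -0.496, 0.504]
force: [-0.0, -0.0, -2.5]
finger_gap: 0.281
```

```bash
python3 chk.py 31
```

```text
t 33.15 tcp [0.6439 0.0152 0.0525] phi 0.8906369693520683 axis [-0.0001  0.     -1.    ] gap 24.0 q [-0.1497  0.7801  1.5059 -0.      0.8556 -0.1652] F [-0.0297 -0.0465 -2.518 ]
own tip [  0.4029 -89.822   59.7551] collar [ 0.2138 91.1779 59.7559] force own [-0.0304 -0.046  -2.518 ] M [ 0.0847 -0.0248  0.0337]
```

View pics/d2.png

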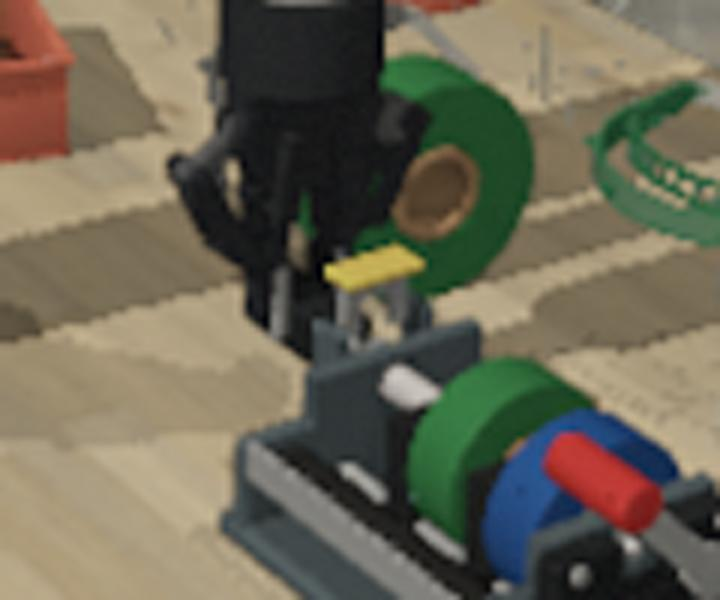

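View pics/d1.png

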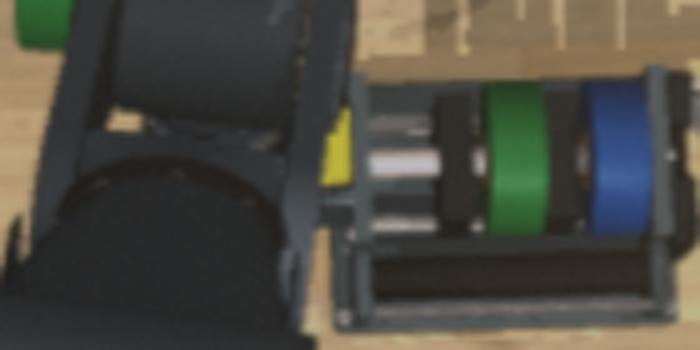

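carry_out(
  commands=[
    [[0,0,0.06,0,0,0,15],[0,0,0.12,0,0,0,15],[0,0,0.18,0,0,0,15],[0,0,0.22,0,0,0,15],[0,0,0.22,0,0,0,15]],
  ],
)

```text
t: 33.75
tcp_pos: [0.6441, 0.0092, 0.0525]
tool_rot: [0.496, 0.504, -0.496, 0.504]
force: [0.1, 0.5, -2.2]
finger_gap: 0.279
```

carry_out(
  commands=[
    [[0,0,0.02,0,0,0,15],[0,0,0.04,0,0,0,15],[0,0,0.06,0,0,0,15],[0,0,0.08,0,0,0,15],[0,0,0.08,0,0,0,15]],
  ],
)

```text
t: 34.25
tcp_pos: [0.6441, 0.008, 0.0525]
tool_rot: [0.496, 0.504, -0.496, 0.504]
force: [-0.6, 2.5, -2.7]
finger_gap: 0.278
```

```bash
python3 chk.py
```

```text
t 34.25 tcp [0.6441 0.008  0.0525] phi 0.8711569090485847 axis [ 0.      0.0007 -1.    ] gap 23.8 q [-0.1612  0.7801  1.5059  0.0009  0.8557 -0.177 ] F [-0.5742  2.5407 -2.7474]
own tip [  0.365  -97.035   59.6169] collar [ 0.2374 83.9649 59.7447] force own [-0.5373  2.5487 -2.7474] M [ 0.4831 -0.0553  0.0214]
```

carry_out(
  commands=[
    [[0,0,0.03,0,0,0,15],[0,0,0.06,0,0,0,15],[0,0,0.1,0,0,0,15],[0,0,0.1,0,0,0,15],[0,0,0.1,0,0,0,15]],
  ],
)

```text
t: 34.75
tcp_pos: [0.644, 0.0079, 0.0526]
tool_rot: [0.497, 0.505, -0.495, 0.503]
force: [1.0, 10.8, -1.1]
finger_gap: 0.281
```

```bash
python3 chk.py 32
```

```text
t 34.75 tcp [0.644  0.0079 0.0526] phi 0.845458630116692 axis [ 0.0001  0.004  -1.    ] gap 24.0 q [-0.1629  0.7798  1.5061  0.0052  0.8562 -0.181 ] F [ 0.9881 10.7754 -1.1269]
own tip [  0.1936 -97.1534  58.9223] collar [ 0.1471 83.8452 59.644 ] force own [ 1.1443 10.7599 -1.1269] M [ 1.5832 -0.1797  0.0843]
```

View pics/d2.png

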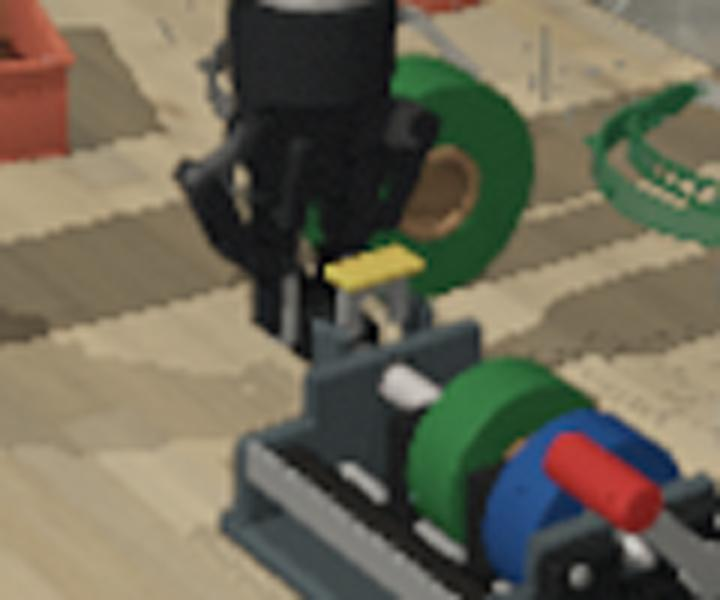

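carry_out(
  commands=[
    [[0,0,0,0,0,0,30],[0,0,-0.05,0,0,0,40],[0,0,-0.05,0,0,0,50],[0,0,-0.05,0,0,0,50],[0,0,-0.05,0,0,0,50]],
  ],
)

```text
t: 35.35
tcp_pos: [0.6443, 0.0057, 0.0526]
tool_rot: [0.496, 0.504, -0.496, 0.504]
force: [-0.4, 0.7, -0.2]
finger_gap: 0.584
```

carry_out(
  commands=[
    [[-0.6,0,0,0,0,0,50],[-1.6,0,0,0,0,0,50],[-2.8,0,-0.3,0,0,0,50],[-4,0,-1,0,0,0,30],[-5,0,-2,0,0,0,0]],
  ],
)

```text
t: 35.85
tcp_pos: [0.6442, 0.0554, 0.1806]
tool_rot: [0.497, 0.502, -0.496, 0.504]
force: [0.1, 0.6, -0.2]
finger_gap: 0.25
```

```bash
python3 chk.py 33; python3 - <<'E'
from h import *
crop('top33',310,180,440,260,6,'d1'); crop('side33',300,180,420,280,6,'d2')
E
```

```text
t 35.85 tcp [0.6442 0.0554 0.1806] phi 0.7475191534015785 axis [ 0.003  -0.0007 -1.    ] gap 21.4 q [-0.0866  0.6118  1.4262 -0.0005  1.1005 -0.0994] F [ 0.1329  0.5868 -0.1786]
own tip [  0.6174 -49.6276 188.0324] collar [  0.8809 131.3721 187.8972] force own [ 0.1414  0.5848 -0.1786] M [ 0.0438 -0.0254  0.0094]
```

View pics/d2.png

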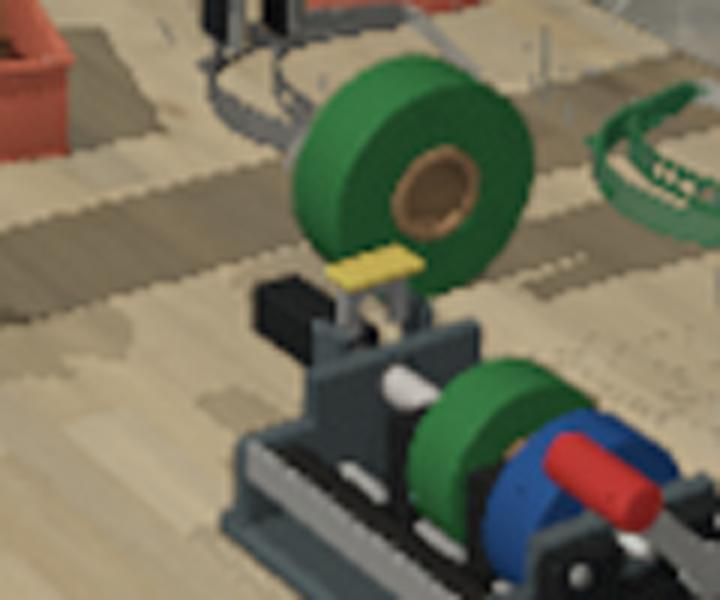

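View pics/d1.png

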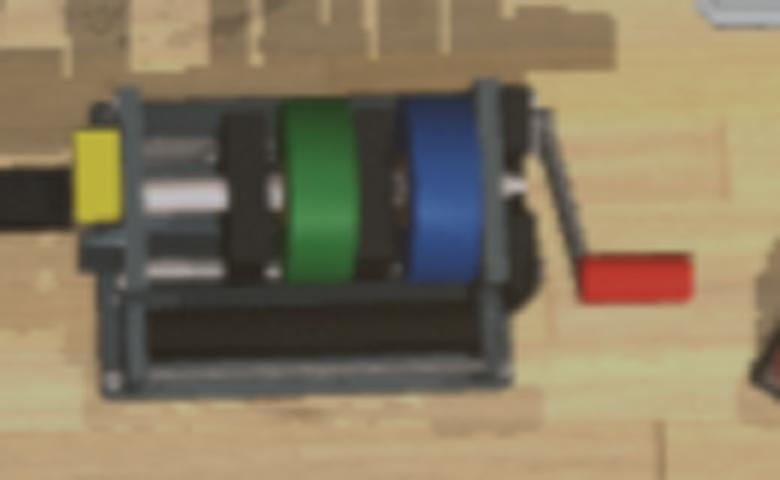

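carry_out(
  commands=[
    [[0,0,0.8,0,0,0,0],[0.3,0,2,0,0,0,0],[1,0,3.2,0,0,0,0],[1.8,0,3.8,0,0,0,0],[2.2,0,3.9,0,0,0,0]],
  ],
)

```text
t: 36.45
tcp_pos: [0.6435, -0.0439, 0.1206]
tool_rot: [0.496, 0.504, -0.498, 0.502]
force: [-0.2, 0.5, 0.5]
finger_gap: -0.002
```

carry_out(
  commands=[
    [[0,0,0,0,0,0,0],[0,0,0,0,0,0,0],[0,0,0,0,0,0,0],[0,0,0,0,0,0,0],[0,0,0,0,0,0,0]],
  ],
)

```text
t: 36.95
tcp_pos: [0.6452, -0.0407, 0.1233]
tool_rot: [0.496, 0.504, -0.496, 0.504]
force: [0.2, 1.0, 0.0]
finger_gap: -0.002
```

```bash
python3 chk.py 34; python3 - <<'E'
from mv import *
crop('side34',300,180,420,280,6,'d2'); print(rel([.6446,-.043,.083],.0145))
E
```

```text
t 36.95 tcp [ 0.6452 -0.0407  0.1233] phi 0.9309376850548942 axis [ 0.0013 -0.0003 -1.    ] gap -0.2 q [-0.2355  0.6836  1.4672 -0.      0.9894 -0.2518] F [0.2129 0.9929 0.0238]
own tip [   1.0508 -145.691   130.6389] collar [  0.7345  35.3087 130.5776] force own [0.2272 0.9897 0.0238] M [ 0.0052 -0.0263  0.0083]
(array([ 1.5979, -0.0192,  0.083 ]), array([ 0.0165,  0.0024, -0.0087]))
```

View pics/d2.png

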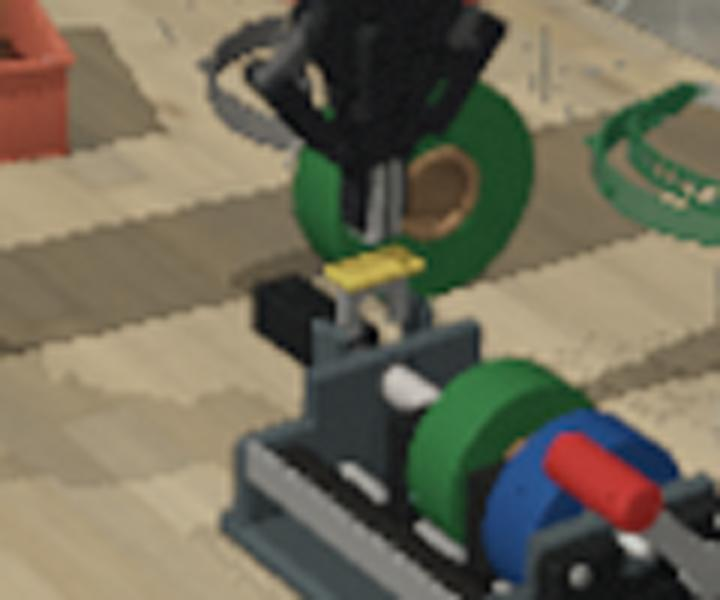

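carry_out(
  commands=[
    [[0.3,0,0.08,0,0,0,0],[0.6,0,0.08,0,0,0,0],[0.8,0,0.08,0,0,0,0],[1,0,0.08,0,0,0,0],[1,0,0.08,0,0,0,0]],
  ],
)

```text
t: 37.55
tcp_pos: [0.6443, -0.0433, 0.0964]
tool_rot: [0.496, 0.504, -0.497, 0.503]
force: [-0.1, -1.1, 0.2]
finger_gap: -0.004
```

```bash
python3 chk.py
```

```text
t 37.55 tcp [ 0.6443 -0.0433  0.0964] phi 0.8614029090844595 axis [-0.0016  0.0004 -1.    ] gap -0.3 q [-0.2398  0.7199  1.4818 -0.      0.9416 -0.2549] F [-0.0903 -1.1058  0.2498]
own tip [  -0.1251 -148.2901  103.6209] collar [ -0.2217  32.7098 103.6955] force own [-0.1063 -1.1044  0.2498] M [0.0167 0.0146 0.0174]
```

carry_out(
  commands=[
    [[0.15,0,0,0,0,0,0],[0.3,0,0,0,0,0,0],[0.42,0,0,0,0,0,0],[0.5,0,0,0,0,0,0],[0.5,0,0,0,0,0,0]],
  ],
)

```text
t: 38.05
tcp_pos: [0.6446, -0.0432, 0.0844]
tool_rot: [0.496, 0.504, -0.496, 0.504]
force: [-0.1, -0.0, -0.9]
finger_gap: -0.001
```

```bash
python3 chk.py 35; python3 - <<'E'
from mv import *
crop('side35',300,180,420,280,6,'d2')
E
```

```text
t 38.05 tcp [ 0.6446 -0.0432  0.0844] phi 0.8671086399921693 axis [-0.0006  0.0003 -1.    ] gap -0.1 q [-0.2396  0.7365  1.4877  0.0002  0.9181 -0.2549] F [-0.0912 -0.0364 -0.9042]
own tip [   0.1502 -148.1756   91.6392] collar [ 0.0355 32.8244 91.6914] force own [-0.0917 -0.0351 -0.9042] M [-0.0196 -0.003  -0.0232]
```

View pics/d2.png

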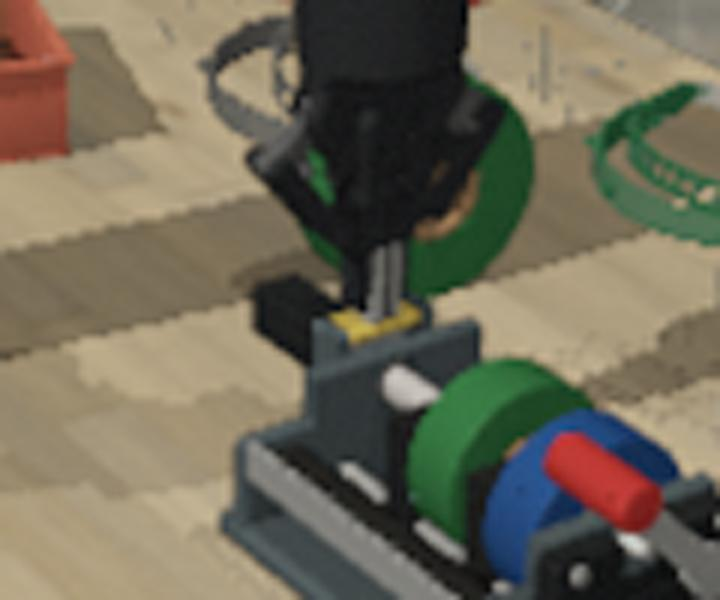

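The keeper went down with the fingers on it; press to its end and feel the stop.

carry_out(
  commands=[
    [[0.03,0,0,0,0,0,0],[0.06,0,0,0,0,0,0],[0.09,0,0,0,0,0,0],[0.12,0,0,0,0,0,0],[0.12,0,0,0,0,0,0]],
  ],
)

```text
t: 38.65
tcp_pos: [0.6451, -0.0433, 0.0841]
tool_rot: [0.496, 0.504, -0.496, 0.504]
force: [-2.7, -0.1, 10.9]
finger_gap: 0.001
```

```bash
python3 chk.py
```

```text
t 38.65 tcp [ 0.6451 -0.0433  0.0841] phi 0.8813984444265113 axis [ 0.0009 -0.0002 -1.    ] gap 0.1 q [-0.2395  0.737   1.4878 -0.0001  0.9159 -0.2549] F [-2.6796 -0.0976 10.8934]
own tip [   0.6472 -148.2859   91.4298] collar [ 0.4873 32.7141 91.3822] force own [-2.6807 -0.0588 10.8934] M [0.119  0.5267 0.0101]
```

carry_out(
  commands=[
    [[-0.6,0,0,0,0,0,0],[-1.6,0,0,0,0,0,0],[-2.8,0,0.3,0,0,0,0],[-4,-0.2,1.4,0,0,0,0],[-4.4,-0.5,2.8,0,0,0,0]],
  ],
)

```text
t: 39.15
tcp_pos: [0.6358, -0.1135, 0.1963]
tool_rot: [0.497, 0.502, -0.494, 0.507]
force: [1.0, -0.0, 0.1]
finger_gap: -0.003
```

carry_out(
  commands=[
    [[0,-0.3,1.4,0,0,0,0],[0,-0.7,2.9,0,0,0,0],[0,-1.1,4.4,0,0,0,0],[0,-1.4,5.6,0,0,0,0],[0,-1.6,6.2,0,0,0,0]],
  ],
)

```text
t: 39.65
tcp_pos: [0.5953, -0.2721, 0.1925]
tool_rot: [0.497, 0.503, -0.497, 0.504]
force: [-0.1, -0.1, 0.2]
finger_gap: 0.003
```

```bash
python3 chk.py 36; python3 - <<'E'
from mv import *
crop('side36',300,140,440,300,5,'d2'); crop('top36',310,180,440,260,6,'d1');print(rel([.5925,-.27,.155],.0145))
E
```

```text
t 39.65 tcp [ 0.5953 -0.2721  0.1925] phi 0.7204691933588426 axis [ 0.0011 -0.0013 -1.    ] gap 0.2 q [-0.5989  0.6091  1.3926 -0.0005  1.1382 -0.6112] F [-0.0663 -0.0603  0.1874]
own tip [ -53.0548 -376.3218  200.1079] collar [ -52.706  -195.3223  199.8681] force own [-0.0671 -0.0593  0.1874] M [-0.0074  0.0111 -0.0479]
(array([ 1.4877, -0.1125, -0.0432]), array([-0.027 ,  0.0045, -0.0057]))
```

View pics/d2.png

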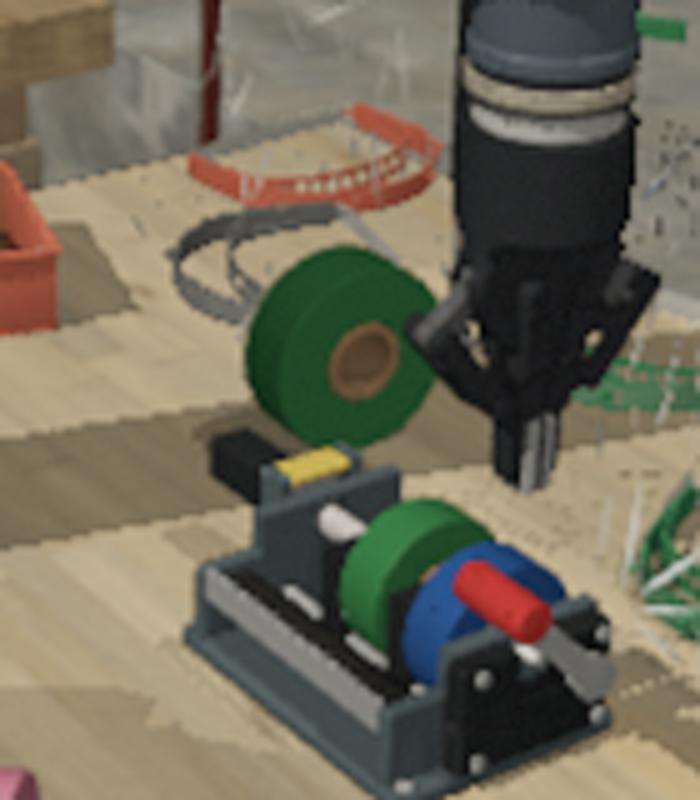

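View pics/d1.png

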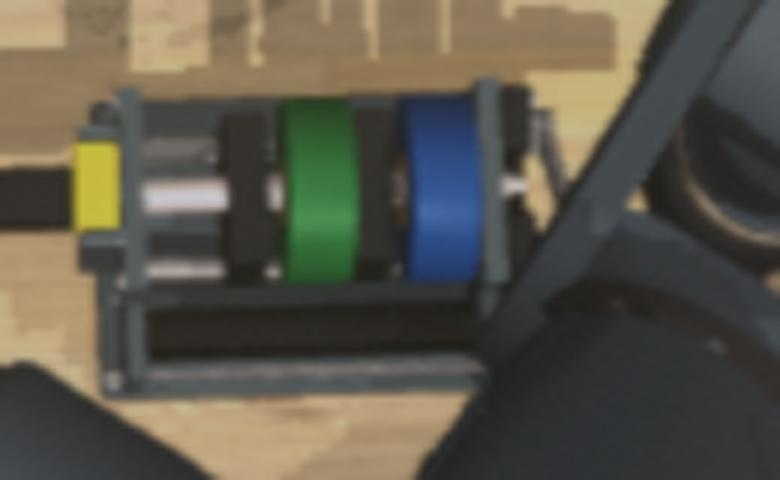

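carry_out(
  commands=[
    [[0.4,-0.1,0,0,0,0,0],[0.9,-0.11,-0.04,0,0,0,0],[1.4,-0.11,-0.04,0,0,0,0],[1.6,-0.11,-0.04,0,0,0,0],[1.6,-0.11,-0.04,0,0,0,0]],
  ],
)

```text
t: 40.25
tcp_pos: [0.5924, -0.2668, 0.1501]
tool_rot: [0.496, 0.505, -0.496, 0.503]
force: [1.2, 1.2, -0.2]
finger_gap: 0.003
```

```bash
python3 chk.py 37; python3 - <<'E'
from mv import *
crop('side37',340,180,440,280,6,'d2'); print(rel([.5925,-.27,.142],.0145))
E
```

```text
t 40.25 tcp [ 0.5924 -0.2668  0.1501] phi 0.9377185550826183 axis [-0.0028  0.0019 -1.    ] gap 0.2 q [-0.5948  0.6548  1.4365  0.      1.0538 -0.6112] F [ 1.1576  1.2163 -0.157 ]
own tip [ -54.9397 -370.9913  156.9329] collar [ -55.2765 -189.992   157.2929] force own [ 1.1751  1.1994 -0.157 ] M [0.0133 0.009  0.0039]
(array([ 0.3885, -0.0332,  0.0884]), array([ 0.0155, -0.0012,  0.0015]))
```

View pics/d2.png

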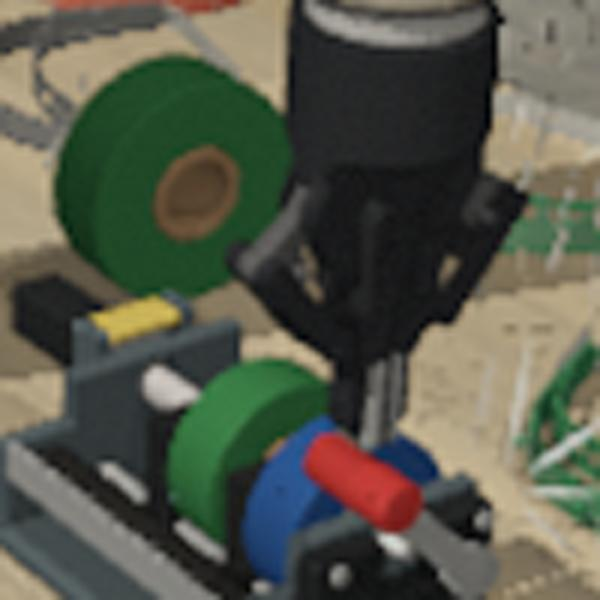

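carry_out(
  commands=[
    [[0.32,-0.03,0.08,0,0,0,0],[0.6,-0.3,0.08,0,0,0,0],[0.92,-0.56,0.08,0,0,0,0],[1.27,-0.78,0.08,0,0,0,0],[1.62,-0.96,0.08,0,0,0,0]],
  ],
)

```text
t: 40.85
tcp_pos: [0.5671, -0.2709, 0.1111]
tool_rot: [0.496, 0.504, -0.497, 0.503]
force: [-3.0, -1.2, 4.0]
finger_gap: -0.003
```

```bash
python3 chk.py 38; python3 - <<'E'
from mv import *
crop('side38',340,180,440,280,6,'d2'); print(rel([.5925,-.27,.142],.0145))
E
```

```text
t 40.85 tcp [ 0.5671 -0.2709  0.1111] phi 0.871818691401127 axis [-0.0025 -0.0002 -1.    ] gap -0.2 q [-0.6224  0.6811  1.5204 -0.002   0.9419 -0.6364] F [-2.9653 -1.1629  3.9831]
own tip [ -80.5783 -374.7498  118.483 ] collar [ -80.708  -193.7499  118.451 ] force own [-2.9819 -1.1198  3.9831] M [-0.2725  0.4919 -0.0129]
(array([-1.2831,  1.0302,  0.0024]), array([-0.0001, -0.0214,  0.0463]))
```

View pics/d2.png

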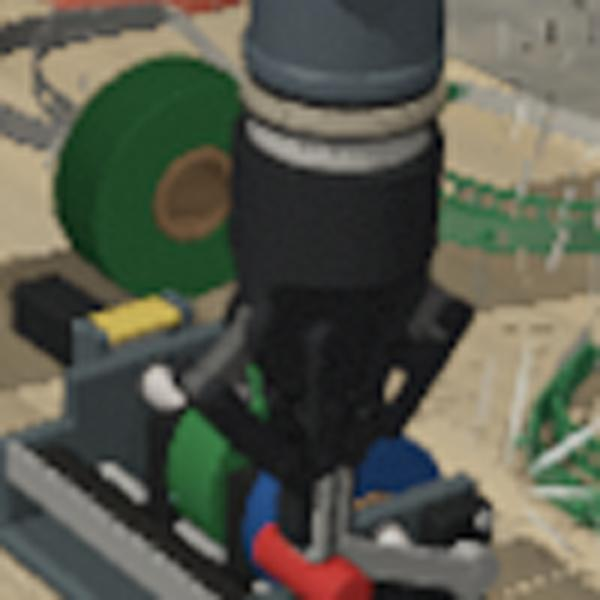

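carry_out(
  commands=[
    [[0.4,-0.15,0,0,0,0,0],[0.8,-0.3,0,0,0,0,0],[1.3,-0.4,0,0,0,0,0],[1.8,-0.44,0,0,0,0,0],[2.3,-0.44,0,0,0,0,0]],
  ],
)

```text
t: 41.45
tcp_pos: [0.5574, -0.2702, 0.053]
tool_rot: [0.496, 0.504, -0.496, 0.503]
force: [-3.5, 0.2, 4.1]
finger_gap: -0.002
```

carry_out(
  commands=[
    [[0.05,0,0,0,0,0,0],[0.1,0,0,0,0,0,0],[0.15,0,0,0,0,0,0],[0.2,0,0,0,0,0,0],[0.25,0,0,0,0,0,0]],
  ],
)

```text
t: 41.95
tcp_pos: [0.5576, -0.2703, 0.0498]
tool_rot: [0.496, 0.504, -0.496, 0.503]
force: [-8.1, 2.4, 25.7]
finger_gap: -0.002
```

```bash
python3 chk.py 39; python3 - <<'E'
from mv import *
crop('side39',340,200,440,300,6,'d2')
E
```

```text
t 41.95 tcp [ 0.5576 -0.2703  0.0498] phi 0.9046331532659625 axis [-0.0014  0.0005 -1.    ] gap -0.2 q [-0.6313  0.7618  1.5721 -0.0006  0.8092 -0.6467] F [-8.109   2.3713 25.7081]
own tip [ -89.9846 -374.0347   56.9846] collar [ -90.2178 -193.0349   57.0773] force own [-8.0737  2.4886 25.7081] M [0.4537 1.4377 0.0128]
```

View pics/d2.png

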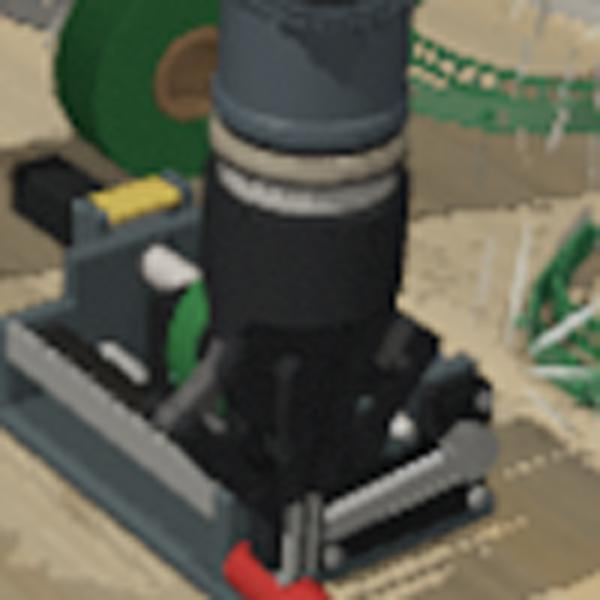

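carry_out(
  commands=[
    [[-0.8,0.1,0,0,0,0,0],[-1.8,0.2,0,0,0,0,0],[-2.8,0.2,0,0,0,0,0],[-3.8,0.2,0,0,0,0,0],[-5,0.2,0,0,0,0,0]],
  ],
)

```text
t: 42.55
tcp_pos: [0.5638, -0.27, 0.1723]
tool_rot: [0.497, 0.504, -0.496, 0.504]
force: [-0.9, -0.8, -0.5]
finger_gap: 0.005
```

carry_out(
  commands=[
    [[-0.8,-0.8,0,0,0,0,0],[-1.6,-1.6,0,0,0,0,0],[-1.8,-2.4,0,0,0,0,0],[-1.8,-3.2,0,0,0,0,0],[-1.8,-3.6,0,0,0,0,0]],
  ],
)

```text
t: 43.05
tcp_pos: [0.4726, -0.2716, 0.2174]
tool_rot: [0.497, 0.504, -0.496, 0.504]
force: [0.4, 0.4, 0.3]
finger_gap: 0.001
```

carry_out(
  commands=[
    [[0,0,-2,0,0,0,0],[0,0,-4,0,0,0,0],[0,0,-6,0,0,0,0],[0,0,-7.5,0,0,0,0],[0,0,-8,0,0,0,0]],
  ],
)

```text
t: 43.55
tcp_pos: [0.4696, -0.0683, 0.2171]
tool_rot: [0.496, 0.505, -0.495, 0.504]
force: [0.1, 0.3, 0.5]
finger_gap: -0.004
```

```bash
python3 - <<'E'
from mv import *
st(); snap('side','side40'); snap('top','top40')
crop('side40',300,190,440,310,5,'d2'); crop('top40',250,170,440,260,4,'d1'); crop('top40',120,170,280,320,4,'d3')
E
```

```text
t 43.55 tcp [ 0.4696 -0.0683  0.2171] phi 1.069239870501517 axis [-0.0007  0.0019 -1.    ] gap -0.3 q [-0.3815  0.3476  1.8152  0.0018  0.9802 -0.4012] F [0.0689 0.3184 0.4801]
```

View pics/d2.png

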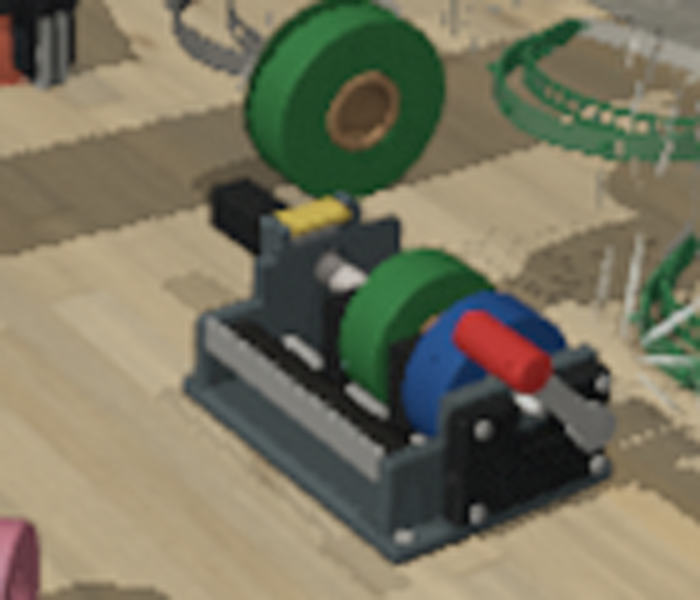

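View pics/d1.png

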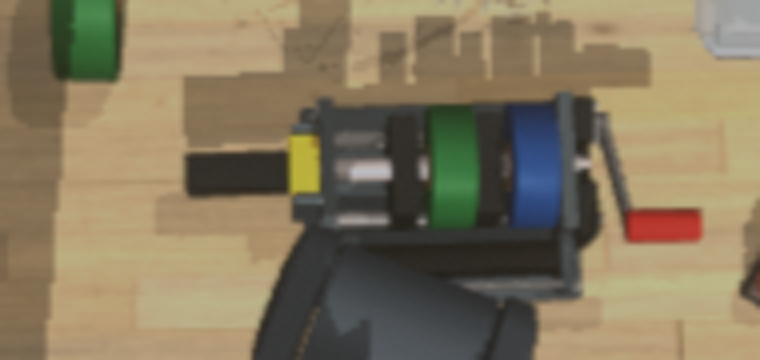

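View pics/side40.png

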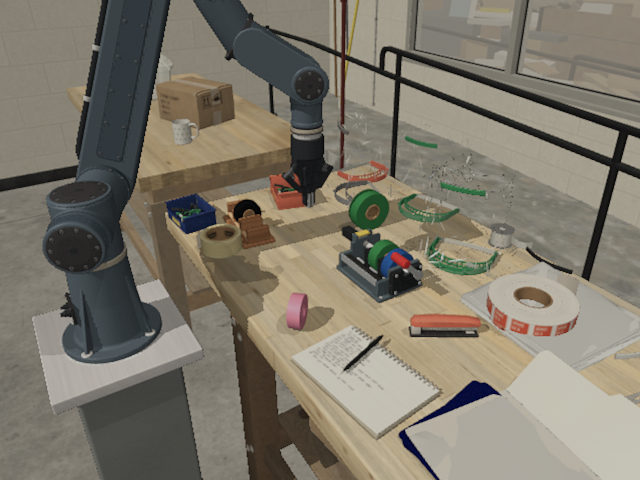

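```bash
python3 - <<'E'
from mv import *
t=load('top40')
print(atz(t,250+187.5/4-.5,170+173/4,.071),'expect y',-.139+.1745, 'tab',atz(t,250+305/4-.5,170+165/4,.084),'expect',[.6446,-.043])
E
```

```text
[0.6427 0.0341 0.071 ] expect y 0.035499999999999976 tab [ 0.6443 -0.0437  0.084 ] expect [0.6446, -0.043]
```

View pics/d3.png

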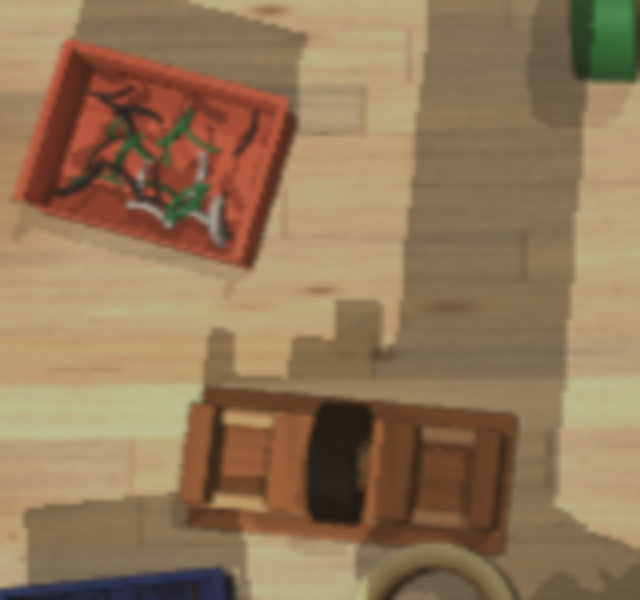

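Everything checks out: the black roll is in the rack's middle slot, the shaft is home, the keeper tab is at 84 mm and the lever is back up. I'm handing in.

```bash
python3 - <<'E'
from mv import *
print(manip.sign_off()); st()
E
```

```text
the job is handed in; nothing more can be done
None
the job is handed in; nothing more can be done
```

The tape change is done and handed in at about 44 s of the 208 s allowed.

- **Rolls:** The one black roll went from the dispenser's middle bay to the rack's middle slot. The blue roll went into bay c and the small green one into bay b; there was no orange roll.
- **Shaft:** It went in from the keeper side through all the walls and both rolls. It met firm resistance at about 11 N where the collar should sit. In the final picture the handle end is within about 1.5 mm of its expected place.
- **Keeper:** Pressed down to its stop. The fingers stopped at 84.1 mm under about 11 N, against 84 mm expected.
- **Lever:** Swung down to its stop, held at about 26 N, then released. The final pictures show it back up.

The arm finished clear of everything. The stapler and red bin were not touched, and nothing else was seen out of place.

No check failed. While measuring, the side camera disagreed with the top one by about a pixel (2–3 mm). I used the top view, which agreed with the arm's own position readings.

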